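Fit the test eye for the morning check

ROBOT

A 7-joint arm with a two-finger parallel gripper is mounted at the origin on the work surface. World frame = base frame: x ahead of the robot, y to its left, z up, the work surface at z = 0. Lengths are in m, angles in rad, forces in N, time in s.
With the tool pointing down it reaches from about 0.4 to 0.85 m from the base axis. Payload 4.5 kg.
Tool frame: the origin (TCP) lies on the centre line of the jaws, within the pads' length; the fingertips stand 11 mm ahead of it and the grasp point (between the pads) lies 8 mm behind it; z points along the fingers, x is the direction in which the jaws open and shut, and the axes are right-handed (so a half turn about z gives the same grasp; the last joint's range is limited). The gripper opens to 88 mm and grips with 3 to 60 N. Pads are 18 mm wide; open, the fingers measure 123 mm over their backs; the gripper's body (75 mm by 187 mm) begins 45 mm behind the grasp point.
Start: joints at [-1.308, 0.689, -0.195, 1.565, 0.157, 0.902, -0.215], TCP at [0.142, 0.609, 0.25] pointing down, gripper open.
Joint ranges: [-3.01, 3.01], [-0.46, 2.08], [-1.47, 1.51], [0.13, 2.56], [-1, 4.14], [0.04, 2.09], [-2.66, 2.66]. Speed limits (rad/s): [2.57, 2.57, 3.14, 3.14, 3.14, 3.14, 3.14].

INTERFACE

Orientations are given as a unit quaternion [x, y, z, w].
In Python, from plant import r, vision, order, nets gives the robot as it stands.
- The arm moves only by the tool send_rows, never from a script. Its argument "series" is a list of rows, each an object with "delta_pos": the shift along the tool's x, y, z in cm, a list of three; "turn": the turn about the tool's z in degrees; "jaw": the closure, from 0 (fully open) to 1 (shut). In form: [{"delta_pos": [x, y, z], "turn": turn, "jaw": jaw}, ...]. A call has 1 to 8 rows; each row is the pose to reach, as a shift and turn from the pose commanded when the call began, along the tool's axes at that moment; what a row does not reach only later rows make up. A row lasts 1/12 s, in which the tool goes at most 41.7 mm and 7.16 degrees, less where a joint would pass 70% of its speed; a pose out of reach is approached as far as the arm can. A call with a gripper value outside its range is refused whole. The fingers move at their own pace and stop on an object; "force" is the grip in N (left out, the last holds). Time passes only in rows, so rows that repeat a pose let the fingers close. It gives the time, the measured TCP pose, the force and the opening at its end, in the units of the state.
- r.get_state(): the state, without advancing time (a new reading comes with each control period).
- vision.snapshot(name): name is "side" or "top"; returns the picture (420x560x3 uint8, blue, green, red); there is no depth.
- vision.camera_params(name): a dict with "intrinsics" (3x3 intrinsics, pixels), "extrinsics" (4x4, takes a point from world to camera coordinates). Camera axes: x right, y down, z forward; pixel columns grow to the right and rows downward; lengths in m; the calibration is good to about 2 mm. A picture is of the moment at which its call begins. camera_params takes no time and is no camera call.
- order.finish_job(): hands the job in, once; it reports no verdict.
Trained networks look in the newest picture that a camera, given by its name, has taken for a name from the list of things; names that differ only in an ending like _2 or _b are one class to them, and where a whole thing is asked for, a point or a joint stands for the part that bears it (a point fixed in the world has none). Each returns a list of dicts, best first, with "score" (0 to 1); they miss things now and then, are a little off and sometimes report something else, mostly with a low value. They report only what shows in the picture. A call takes as long as a camera call.
- nets.boxes_of(camera, label): "location" ([row, column] as shares, 0 to 1, of the picture: columns of its width, rows of its height, amid what is visible of it).
- nets.trace(camera, label): "region" (420x560 bool, what is visible of it) and "location" ([row, column] as shares, 0 to 1, of the picture: columns of its width, rows of its height, amid what is visible of it).
The state is a dict: "clock": time; "q": joint angles; "qd": joint speeds; "joint_torque": joint torques, N m; "tool_pos": TCP position; "eef_rot": TCP orientation; "contact_force": force on the tool from outside, world axes, zero at the start; "moment": the same for the moment, N m; "opening": opening from 0.0 (shut) to 1.0 (fully open).
Only numpy, scipy, OpenCV 4.12 (cv2) and the standard library are available. Lean on these libraries where they do the work, as an engineer would, in place of code of your own. Each camera call takes 0.05 s, during which the arm holds its last target.

TASK

Get the eye instrument ready for its morning check: lift the test eye (the short dark barrel with the glass lens) up off its hooks on the hanging stand and press its bar down past the two sprung jaws of the bracket on the chin-rest post, until it is fully home in both forks with the jaws closed over it and the lens looking at the viewer. Let go of it, leave the round fixation target hanging on its own hooks and do not disturb the other things on the table.

Things in the scene. Friction and masses are not known exactly. Their poses are not given: they have to be found in the camera images.
- test_eye: The test eye, about 130 g, loose: a round steel bar, 10 mm thick, with black end knobs (16 mm thick, 10 mm long), 136 mm over all, 116 mm between the knobs; a thin stem goes down from its middle to a dark barrel. Origin: centre of the bar, on its axis. y along the bar, x the way the lens looks, z up. Starts hanging by its bar on one of the stand's two pairs of hooks, x about the stand's x.
- barrel (a point): Centre of the test eye's dark metal barrel, 26 mm in diameter, 36 mm long along x; 42 mm below the bar's axis (top of the barrel 29 mm below it, lowest point 57 mm below it). The stem between is 7 mm thick. Grip the bar from above by its middle, fingers closing along x; about 40 mm of bar are free to either side before hooks or forks.
- lens (a point): The front of the test eye's glass lens: 21 mm ahead (+x) and 42 mm below the test eye's origin.
- target: The fixation target, 100 g, loose, to be left alone: bar and knobs as the test eye's, but below it hangs a flat white disc with dark rings, 48 mm in diameter, 4 mm thick. It hangs on the other pair of hooks. Origin: centre of its bar, y along the bar.
- stand: The hanging stand, fixed: dark base plate 100 x 300 x 8 mm, four steel wire uprights (6 mm thick) ending in hooks, in two pairs whose middles lie at y = +85 and -85 mm. Origin: on the table under the hooks, midway between the pairs; y along the row, x from the hook tips to the uprights (30 mm behind), z up. Nothing on it is higher than the hook tips, 170 mm above the table.
- hooks_a (a point): Middle of the +y pair of hooks, where the axis of a hanging bar lies, 159 mm above the table. The two hooks of a pair are 92 mm apart along y, open upwards, valley-shaped; their tips, on the -x side, stand 11 mm above the bar's axis.
- hooks_b (a point): The same for the -y pair of hooks.
- instrument: The white eye instrument, fixed: chin-rest foot and post (85 x 105 mm foot) with a metal check bracket on top; behind it (+x) a base housing, 100 mm high, 250 mm wide, from 80 to 505 mm off the bracket, with the viewer on a column. Origin: on the table under the bracket's middle. x from bracket to viewer, y along the row of the two forks, z up.
- viewer (a point): Centre of the face of the black eye shield (126 mm in diameter) of the round white viewer head: 145 mm from the bracket's middle along x, 218 mm above the table. The viewer's top is 300 mm above the table.
- clip_seat (a point): Where the bar's centre lies when fully home: midway between the forks, 260 mm above the table, axes as the instrument's. Rightly fitted, the test eye's origin lies here and its x points along this x. The bracket is a U-shaped yoke: arms 6 mm thick at y = +42 and -42 mm, floor 195 mm above the table, so that the barrel hangs free between the arms.
- fork_a (a point): Seated bar's axis in the fork of the +y arm. The fork opens upwards: slot 11.5 mm wide across x, flaring to 29 mm at its rims, 24 mm above this point. On the arm's outer face a sprung steel jaw (5 mm thick, out to y = 50 mm) reaches over the slot from the +x side; the bar's end knobs go outside the jaws, with about 8 mm of play along the bar to either side.
- fork_b (a point): The same for the fork of the -y arm (y = -42 mm).
- jaw_a (a joint): Angle of the sprung jaw at fork_a, rad: 0 closed over the slot (as at the start), up to 0.6. The bar, pushed down on the jaw's sloping nose from about 17 mm above the seat, swings it aside by 0.1 to 0.25; it springs back over the bar in the last 5 mm. Pushing past both jaws takes about 7 to 14 N altogether; the bar's own weight is far too little.
- jaw_b (a joint): The same for the jaw at fork_b.
- chin_cup: White plastic chin cup, 50 x 100 x 26 mm, taken off and lying on the table near the chin-rest foot. Bystander. Origin: centre of its underside.
- occluder: Black hand occluder, a flat paddle 170 mm long, lying on the table behind the stand. Bystander. Origin: on the table, near its middle.
- penlight: Metal penlight, 13 mm in diameter and 129 mm long, lying on the table before the stand. Bystander. Origin: on the table, near its middle.
- scanner: White and grey hand scanner, 160 x 66 x 36 mm, lying at the back of the table. Bystander. Origin: on the table, near its middle.
- trial_lens: Round trial lens in a metal rim with a tab, 38 mm in diameter, lying flat on the table between the robot and the chin rest. Bystander. Origin: centre of its underside.
- bottle: White plastic bottle, 60 mm in diameter and 170 mm high, standing to the right of the stand. Bystander. Origin: centre of its underside.
- wipes: White tub of wipes with a blue lid, 84 mm in diameter and 150 mm high, standing at the right. Bystander. Origin: centre of its underside.

How it is judged:
On the way, in this order (a step that is already met when the one before it is completed fails the run):
1. the test eye is held and lifted clear above its hooks (z of test_eye in the frame of stand above 0.185 m and contact force between test_eye and stand below 0.1 N and contact force between the fingers and test_eye above 1 N), for 0.2 s.
2. the bar, in or under the gripper, is pushed fully down into both forks, lens to the viewer (z of test_eye in the frame of clip_seat between -0.004 and 0.003 m and x of test_eye in the frame of clip_seat between -0.003 and 0.003 m and y of test_eye in the frame of clip_seat between -0.0105 and 0.0105 m and x of lens in the frame of clip_seat above 0.005 m and contact force between the fingers and test_eye above 0.5 N), for 0.1 s.
At the end, for the whole second after the job is handed in: The test eye's bar is home in both forks (centre within 3 mm of the seat across and in height, 10.5 mm along), lens to the viewer within 20 degrees, both jaws shut over it (under 0.08 rad), released and at rest; the fixation target still hangs on its own hooks (z of test_eye in the frame of clip_seat between -0.004 and 0.003 m and x of test_eye in the frame of clip_seat between -0.003 and 0.003 m and y of test_eye in the frame of clip_seat between -0.0105 and 0.0105 m and angle between the y axis of test_eye and the y axis of instrument, either way round below 0.08 rad and angle between the x axis of test_eye and the x axis of instrument, either way round below 0.35 rad and x of lens in the frame of clip_seat above 0.005 m and value of joint each of jaw_a, jaw_b below 0.08 rad and contact force between the fingers and test_eye below 0.05 N and linear speed of test_eye below 0.05 m/s and z of target in the frame of stand above 0.153 m); the robot touches nothing.
It fails at once if the fixation target is knocked about or taken off its hooks (distance of target from where it was at the start of the episode above 0.025 m).
It fails at once if a bystander on the table is pushed away or knocked over (distance of any of chin_cup, occluder, penlight, scanner, trial_lens, bottle, wipes from where it was at the start of the episode above 0.03 m or angle between any of bottle, wipes's own z axis and vertical above 0.5 rad).
It also fails if it takes over 45 s, if anything falls off the work surface, if the arm or the gripper's body presses on something with over 40 N, if the wrist force passes 120 N, or if a joint passes its speed limit or range.

## Working session

There is one attempt and no reset: what is moved stays moved. The work goes in short steps, Python scripts to look and compute and a tool call to move; the robot and the scene stay as the last step left them, time stands still between calls to the robot, and variables do not carry over. Pictures are saved under pics/ and viewed, and the job is handed in when it is done.

Besides the shell and the picture viewer there is one more tool, called after "Call:" as name([rows], argument=value, ...), one row to a line, values as JSON. send_rows: Moves the arm, as the interface text tells. Its arguments: {"type":"object","properties":{"series":{"type":"array"},"force":{"type":"number"}},"required":["series"]}

```bash
mkdir -p pics; ls; python3 - <<'E'
from plant import r, vision, order, nets
import cv2,numpy as np
np.set_printoptions(precision=4,suppress=True)
print(r.get_state())
for n in("side","top"):
    cv2.imwrite(f"pics/{n}0.png",vision.snapshot(n))
    p=vision.camera_params(n);print(n,p)
    print("campos",-np.array(p["extrinsics"])[:3,:3].T@np.array(p["extrinsics"])[:3,3])
E
```

```text
pics
{'clock': 0.0, 'q': array([-1.3082,  0.69  , -0.1945,  1.5663,  0.1573,  0.9025, -0.2151]), 'qd': array([ 0.0014,  0.0001,  0.0005, -0.0012, -0.0008, -0.001 ,  0.0008]), 'joint_torque': array([  0.0002, -52.7574,  -1.2671, -15.3422,  -0.0527,   0.0066,
         0.0002]), 'tool_pos': array([0.1417, 0.6081, 0.2489]), 'eef_rot': array([ 0.7832,  0.6218, -0.0007,  0.0006]), 'contact_force': array([-0.2723,  0.153 ,  0.2872]), 'moment': array([ 0.059 , -0.0078,  0.0214]), 'opening': 1.000360985314851}
side {'intrinsics': array([[430.9251,   0.    , 281.831 ],
       [  0.    , 430.9251, 213.4616],
       [  0.    ,   0.    ,   1.    ]]), 'extrinsics': array([[ 0.8907, -0.4544, -0.0132, -0.5544],
       [-0.2559, -0.4772, -0.8407,  0.2518],
       [ 0.3758,  0.7522, -0.5413,  1.1416],
       [ 0.    ,  0.    ,  0.    ,  1.    ]])}
campos [ 0.1293 -0.9905  0.8224]
top {'intrinsics': array([[481.566 ,   0.    , 277.5787],
       [  0.    , 481.566 , 211.9192],
       [  0.    ,   0.    ,   1.    ]]), 'extrinsics': array([[-0.0197, -0.9998,  0.0039, -0.0721],
       [-0.9905,  0.019 , -0.1361,  0.593 ],
       [ 0.136 , -0.0065, -0.9907,  1.6964],
       [ 0.    ,  0.    ,  0.    ,  1.    ]])}
campos [ 0.3552 -0.0722  1.7616]
```

View pics/side0.png

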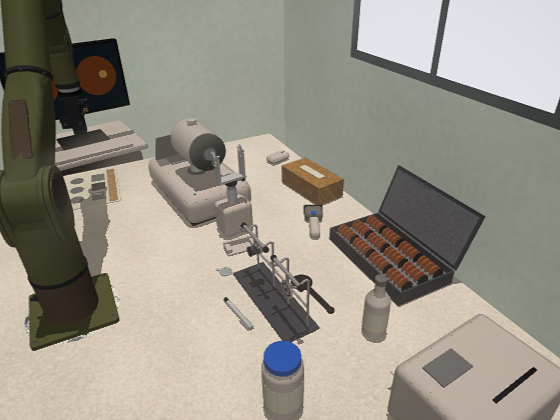

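View pics/top0.png

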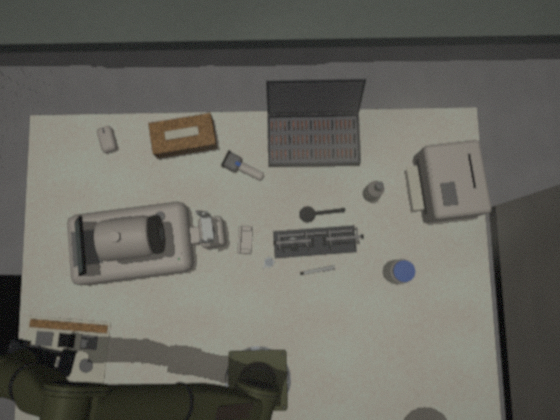

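```bash
python3 - <<'E'
from plant import r, vision, order, nets
import cv2,numpy as np
np.set_printoptions(precision=4,suppress=True)
s=vision.snapshot("side");t=vision.snapshot("top")
cv2.imwrite("pics/s1.png",cv2.resize(s[110:350,200:340],None,fx=4,fy=4,interpolation=cv2.INTER_CUBIC)[:,:][:960])
cv2.imwrite("pics/s1.png",cv2.resize(s[130:340,200:340],None,fx=2.85,fy=2.85,interpolation=cv2.INTER_CUBIC))
cv2.imwrite("pics/s2.png",cv2.resize(s[215:310,225:335],None,fx=6,fy=6,interpolation=cv2.INTER_CUBIC))
cv2.imwrite("pics/t1.png",cv2.resize(t[190:280,170:370],None,fx=4,fy=4,interpolation=cv2.INTER_CUBIC))
for n in("side","top"):
    for l in("test_eye","target","stand","instrument","barrel","chin_cup","jaw_a","bottle"):
        for d in nets.boxes_of(n,l)[:3]:
            print(n,l,round(d["score"],2),np.round(np.array(d["location"])*[420,560],1))
E
```

```text
side test_eye 0.69 [246.  253.9]
side target 0.79 [277.8 285.7]
side target 0.62 [300.4 273.6]
side target 0.2 [314.6 239.7]
side stand 0.93 [299.2 278.1]
side stand 0.23 [311.9 238.7]
side instrument 0.73 [177.6 203. ]
side barrel 0.5 [244.  252.4]
side barrel 0.3 [380.5 282.5]
side barrel 0.29 [304.  274.4]
side chin_cup 0.81 [244.1 237.8]
side jaw_a 0.68 [245.  253.5]
side jaw_a 0.27 [300.2 273.5]
side bottle 0.87 [311.3 377.5]
side bottle 0.55 [177.2 203.4]
top test_eye 0.73 [241.1 292.3]
top test_eye 0.36 [243.  315.3]
top target 0.71 [235.6 341.9]
top stand 0.89 [241.2 313.6]
top instrument 0.98 [239.6 136.9]
top chin_cup 0.93 [239.2 247.2]
top chin_cup 0.56 [240.3 319.2]
top chin_cup 0.26 [240.5 293.4]
top jaw_a 0.59 [241.1 320.6]
top jaw_a 0.57 [240.8 245.5]
top bottle 0.9 [189.3 374.2]
```

```bash
ls pics
```

```text
s1.png
s2.png
side0.png
t1.png
top0.png
```

View pics/s2.png

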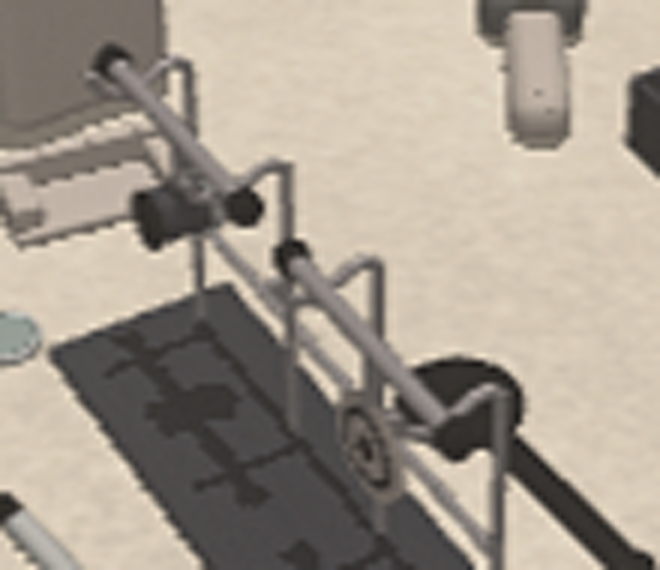

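View pics/t1.png

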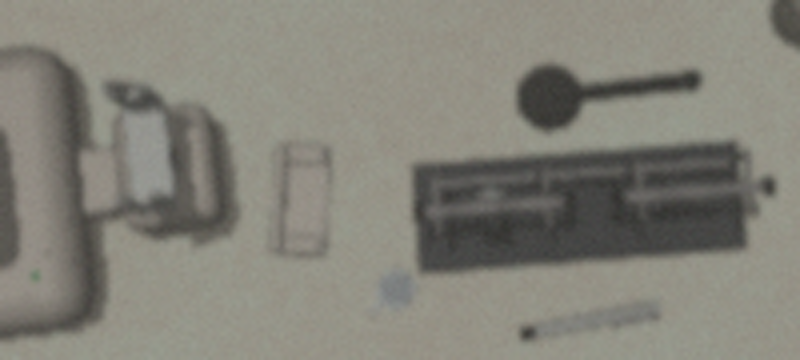

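View pics/s1.png

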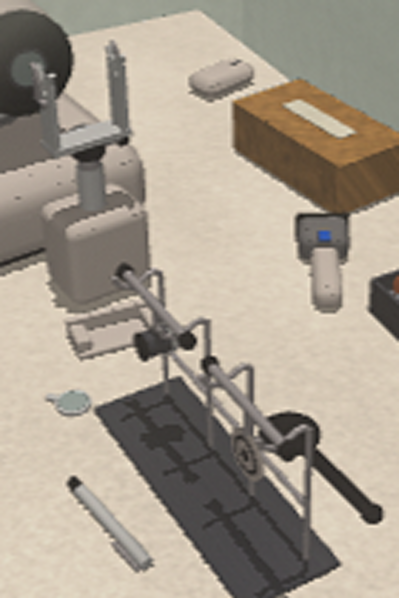

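```bash
cat > h.py <<'E'
from plant import r, vision, order, nets
import cv2,numpy as np
np.set_printoptions(precision=4,suppress=True)
P={n:vision.camera_params(n) for n in("side","top")}
def proj(n,pts):
    E=np.array(P[n]["extrinsics"]);K=np.array(P[n]["intrinsics"])
    c=np.atleast_2d(pts)@E[:3,:3].T+E[:3,3]
    u=c@K.T
    return u[:,:2]/u[:,2:]
def unproj(n,uv,z):
    E=np.array(P[n]["extrinsics"]);K=np.array(P[n]["intrinsics"])
    o=-E[:3,:3].T@E[:3,3]; d=E[:3,:3].T@np.linalg.solve(K,[uv[0],uv[1],1])
    return o+d*(z-o[2])/d[2]
def tri(uvs,uvt):
    o=[];A=np.zeros((3,3));b=np.zeros(3)
    for n,uv in(("side",uvs),("top",uvt)):
        E=np.array(P[n]["extrinsics"]);K=np.array(P[n]["intrinsics"])
        c=-E[:3,:3].T@E[:3,3]; d=E[:3,:3].T@np.linalg.solve(K,[uv[0],uv[1],1]);d/=np.linalg.norm(d)
        M=np.eye(3)-np.outer(d,d);A+=M;b+=M@c
    return np.linalg.solve(A,b)
def frame(x,y,yaw,pts):
    c,s=np.cos(yaw),np.sin(yaw);p=np.atleast_2d(pts).astype(float)
    return np.c_[x+c*p[:,0]-s*p[:,1],y+s*p[:,0]+c*p[:,1],p[:,2]]
E
python3 - <<'E'
from h import *
print("side knobs",unproj("side",(243.3,224.7),.159),unproj("side",(265.5,249.5),.159))
print("target side",unproj("side",(225+290/6,215+252/6),.159),unproj("side",(225+458/6,215+442/6),.159))
print("top bar ends",unproj("top",(277,242.7),.159),unproj("top",(310.5,242),.159))
print("top target",unproj("top",(326,239.5),.159),unproj("top",(362,236.5),.159))
# base corners stand (top crop)
for c in[(415,165),(738,143),(746,246),(420,270)]:print("base",unproj("top",(170+c[0]/4,190+c[1]/4),.008))
# forks tops in side crop s1 scale 2.85: rims
for c in[(37,60),(46,88),(110,45),(122,48)]:print("fork side",unproj("side",(200+c[0]/2.85,130+c[1]/2.85),.284))
s=vision.snapshot("side");t=vision.snapshot("top")
cv2.imwrite("pics/s3.png",cv2.resize(s[125:215,195:275],None,fx=6.6,fy=6.6,interpolation=cv2.INTER_CUBIC))
cv2.imwrite("pics/t3.png",cv2.resize(t[195:265,170:260],None,fx=8,fy=8,interpolation=cv2.INTER_CUBIC))
E
```

```text
side knobs [ 0.4709 -0.0695  0.159 ] [ 0.4773 -0.1987  0.159 ]
target side [ 0.4814 -0.235   0.159 ] [ 0.487 -0.366  0.159]
top bar ends [ 0.4718 -0.0788  0.159 ] [ 0.472  -0.1905  0.159 ]
top target [ 0.4793 -0.2424  0.159 ] [ 0.487  -0.3629  0.159 ]
base [ 0.5249 -0.0684  0.008 ]
base [ 0.5394 -0.3645  0.008 ]
base [ 0.4452 -0.3679  0.008 ]
base [ 0.4292 -0.0712  0.008 ]
fork side [0.4781 0.1622 0.284 ]
fork side [0.4636 0.0939 0.284 ]
fork side [0.5602 0.1611 0.284 ]
fork side [0.5685 0.1476 0.284 ]
```

View pics/s3.png

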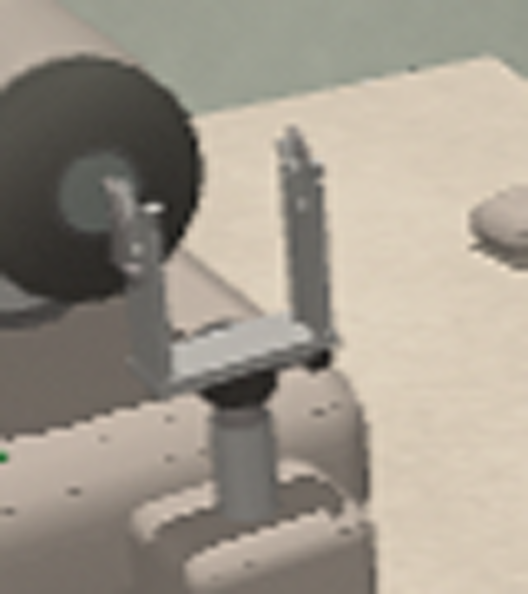

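View pics/t3.png

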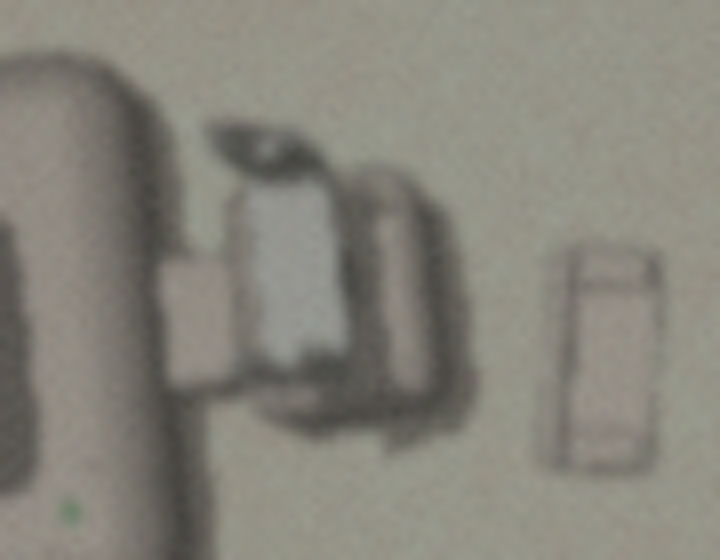

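```bash
python3 - <<'E'
from h import *
f=lambda c:(195+c[0]/6.6,125+c[1]/6.6)
for c in[(110,180),(150,208),(290,130),(318,165),(130,194),(304,148)]:print(unproj("side",f(c),.284))
print("floor side");
for c in[(165,388),(330,345),(295,318),(170,348)]:print(unproj("side",f(c),.195))
print("floor top")
for c in[(240,185),(328,180),(345,350),(262,368)]:print(unproj("top",(170+c[0]/8,195+c[1]/8),.195))
# housing mask
t=vision.snapshot("top")
for n in("top","side"):
  for l in("instrument","test_eye"):
    d=nets.trace(n,l)
    if d:
        m=d[0]["region"].astype(np.uint8);print(n,l,d[0]["score"],m.sum(),cv2.minAreaRect(cv2.findNonZero(m)))
        im=vision.snapshot(n);im[m>0]=im[m>0]//2+np.array([0,0,127],np.uint8)
        cv2.imwrite(f"pics/m_{n}_{l}.png",im)
E
```

```text
[0.4717 0.1558 0.284 ]
[0.4776 0.1193 0.284 ]
[0.5643 0.1682 0.284 ]
[0.5606 0.1257 0.284 ]
[0.4747 0.1374 0.284 ]
[0.5622 0.1462 0.284 ]
floor side
[0.4753 0.1172 0.195 ]
[0.5583 0.1198 0.195 ]
[0.5542 0.1531 0.195 ]
[0.4908 0.1529 0.195 ]
floor top
[0.5546 0.1719 0.195 ]
[0.556  0.1359 0.195 ]
[0.4861 0.1291 0.195 ]
[0.4794 0.1628 0.195 ]
top instrument 0.78 9794 ((146.1000213623047, 240.30001831054688), (72.56031799316406, 159.38462829589844), 82.87498474121094)
top test_eye 0.69 168 ((293.0, 241.5), (9.0, 38.0), 90.0)
side instrument 0.56 7730 ((208.48568725585938, 176.53677368164062), (126.23761749267578, 89.19615173339844), 47.862403869628906)
side test_eye 0.84 312 ((249.5952606201172, 241.71322631835938), (37.545955657958984, 17.90894889831543), 46.27302551269531)
```

View pics/m_top_instrument.png

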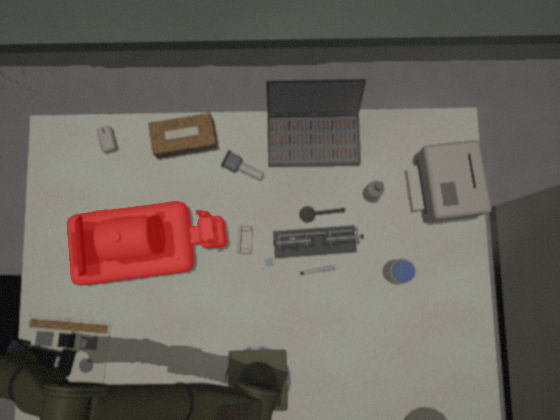

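```bash
cat > ov.py <<'E'
from h import *
import sys
def segs(x,y,yaw):
    L=[]
    def poly(p,close=True):L.append((frame(x,y,yaw,p),close))
    for z in(.1,.0):poly([[.08,-.125,z],[.505,-.125,z],[.505,.125,z],[.08,.125,z]])
    a=np.linspace(0,2*np.pi,60);poly(np.c_[0*a+.145,.063*np.cos(a),.218+.063*np.sin(a)])
    for s in(1,-1):
        for o in(.039,.045):
            poly([[-.0145,s*o,.284],[-.00575,s*o,.266],[-.00575,s*o,.2545],[.00575,s*o,.2545],[.00575,s*o,.266],[.0145,s*o,.284]],False)
    poly([[-.015,-.045,.195],[.015,-.045,.195],[.015,.045,.195],[-.015,.045,.195]])
    return L
def draw(n,L,roi,sc,name,col=(0,0,255)):
    im=vision.snapshot(n);u0,v0,u1,v1=roi
    im=cv2.resize(im[v0:v1,u0:u1],None,fx=sc,fy=sc,interpolation=cv2.INTER_CUBIC)
    for p,c in L:
        q=((proj(n,p)-[u0,v0]+.5)*sc-.5)
        cv2.polylines(im,[np.round(q*16).astype(np.int32)],c,col,1,cv2.LINE_AA,4)
    cv2.imwrite(name,im)
E
python3 - <<'E'
from ov import *
L=segs(.518,.142,np.pi/2+.08)
draw("side",L,(145,105,275,235),4.6,"pics/o1s.png")
draw("top",L,(60,190,260,295),4,"pics/o1t.png")
E
```

```text
(no output)
```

View pics/o1s.png

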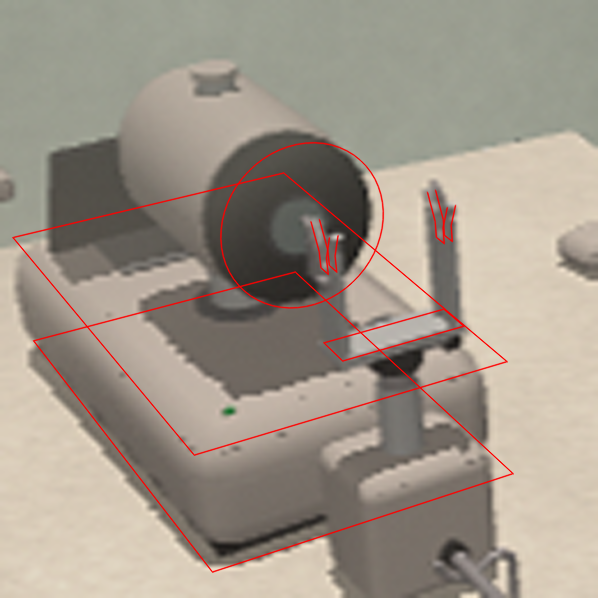

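View pics/o1t.png

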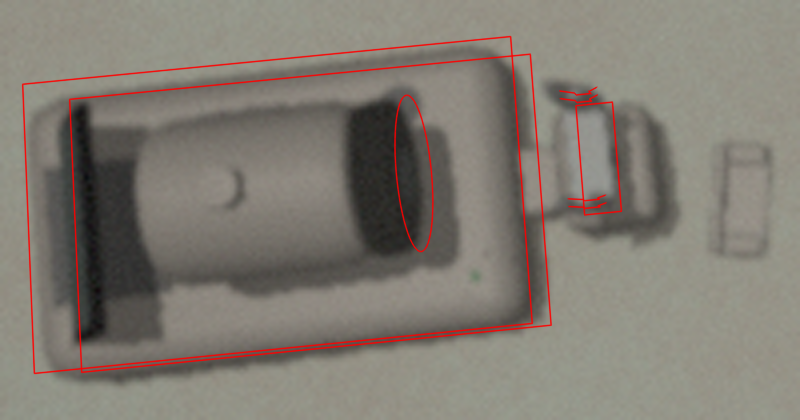

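```bash
python3 - <<'E'
from ov import *
L=segs(.515,.153,np.pi/2+.075)
draw("side",L,(145,105,275,235),4.6,"pics/o2s.png")
draw("top",L,(60,190,260,295),4,"pics/o2t.png")
E
```

```text
(no output)
```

View pics/o2s.png

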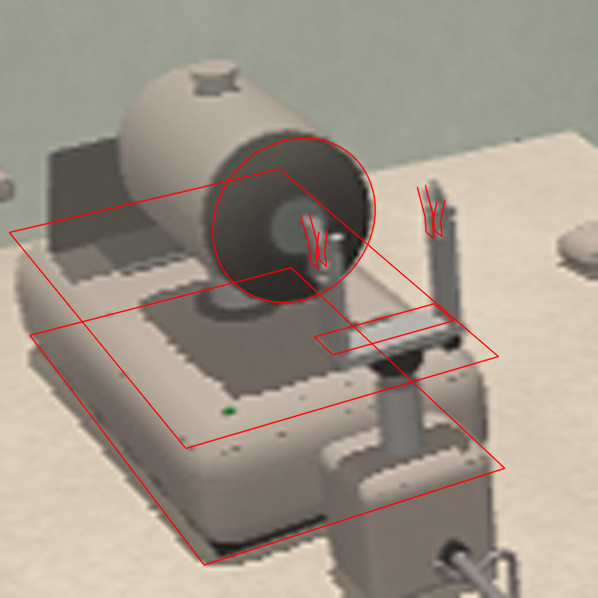

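View pics/o2t.png

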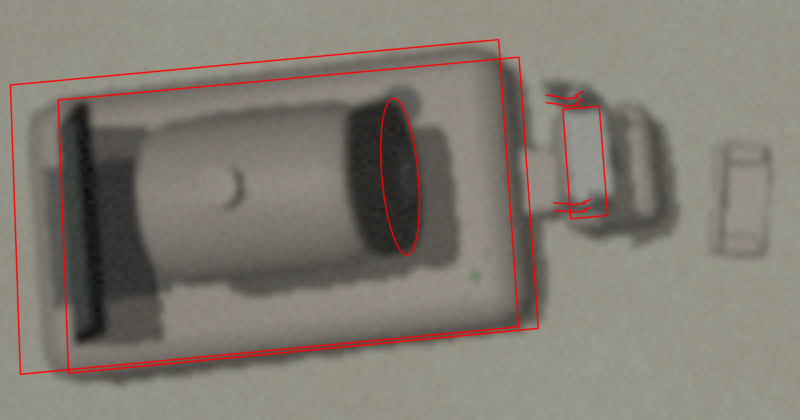

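```bash
python3 - <<'E'
from ov import *
L=segs(.519,.150,np.pi/2+.1)
draw("side",L,(145,105,275,235),4.6,"pics/o3s.png")
draw("top",L,(60,190,260,295),4,"pics/o3t.png")
draw("side",L,(200,125,270,195),8,"pics/o3sz.png")
E
```

```text
(no output)
```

View pics/o3s.png

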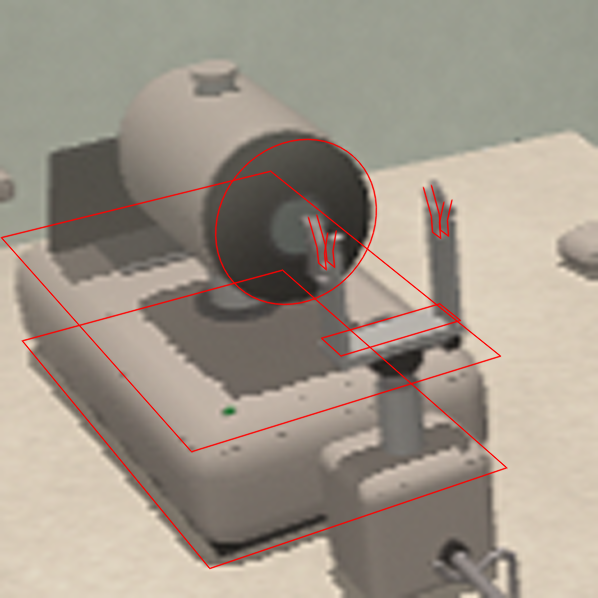

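View pics/o3t.png

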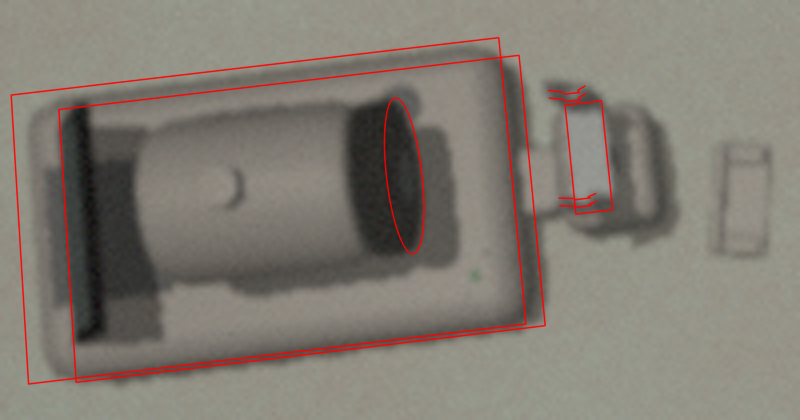

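View pics/o3sz.png

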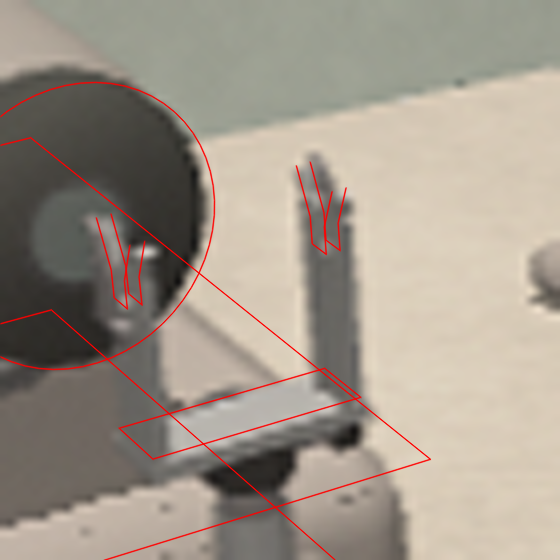

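```bash
cat >> ov.py <<'E'
def eye(x,y,z,yaw,dz=0):
    L=[];r5=.005
    def bx(hx,y0,y1,h):
        for yy in(y0,y1):
            a=np.linspace(0,2*np.pi,24);L.append((frame(x,y,yaw,np.c_[h*np.cos(a),0*a+yy,z+h*np.sin(a)]),True))
    bx(0,-.058,-.068,.008);bx(0,.058,.068,.008)
    for d in(-1,1):L.append((frame(x,y,yaw,[[d*.005,-.058,z],[d*.005,.058,z]]),False))
    for d in(-1,1):L.append((frame(x,y,yaw,[[0,-.058,z+d*.005],[0,.058,z+d*.005]]),False))
    a=np.linspace(0,2*np.pi,30)
    for xx in(-.018,.018):L.append((frame(x,y,yaw,np.c_[0*a+xx,.013*np.cos(a),z-.042+.013*np.sin(a)]),True))
    return L
E
python3 - <<'E'
from ov import *
L=eye(.474,-.134,.159,.055)
draw("side",L,(225,205,295,275),8,"pics/e1s.png")
draw("top",L,(265,220,335,265),8,"pics/e1t.png")
E
```

```text
(no output)
```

View pics/e1s.png

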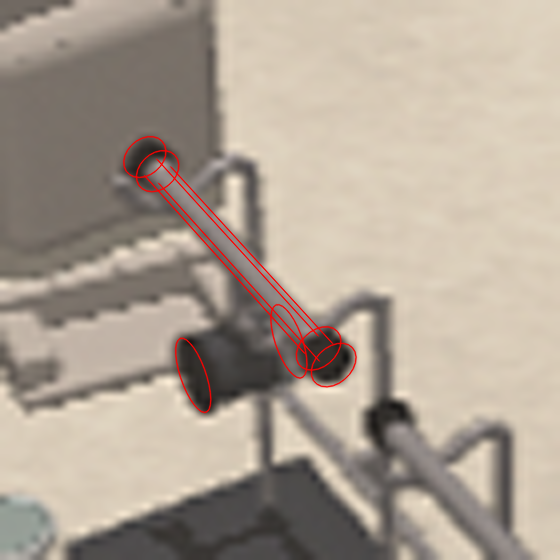

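View pics/e1t.png

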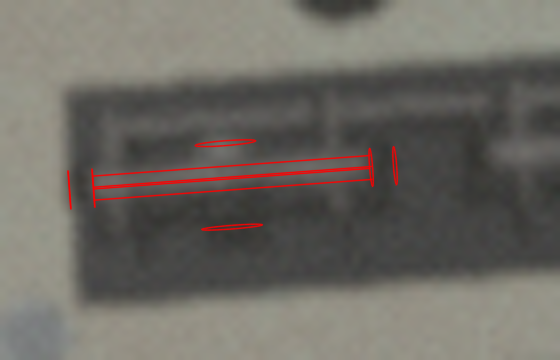

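```bash
cat >> h.py <<'E'
def yaw_of(q): return 2*np.arctan2(q[1],q[0])
def delta(goal,yaw,pos=None,psi=None):
    s=r.get_state();pos=s["tool_pos"] if pos is None else np.array(pos);psi=yaw_of(s["eef_rot"]) if psi is None else psi
    v=np.array(goal)-pos;c,sn=np.cos(psi),np.sin(psi)
    t=-(yaw-psi);t=(t+np.pi)%(2*np.pi)-np.pi
    return np.round(np.array([v@[c,sn,0],v@[sn,-c,0],-v[2]])*100,2),round(np.degrees(t),2)
E
python3 - <<'E'
from h import *
s=r.get_state();print(s["clock"],s["tool_pos"],np.degrees(yaw_of(s["eef_rot"])))
print(delta([.37,.25,.36],np.radians(45)))
print(delta([.473,-.134,.25],.05))
E
```

```text
2.0 [0.1417 0.6087 0.2497] 76.89086210544693
(array([-29.76,  30.37, -11.03]), np.float64(31.89))
(array([-64.82,  49.11,  -0.03]), np.float64(74.03))
```

Call:
send_rows([
  {"delta_pos": [-1.5, 1.5, -3], "turn": 3, "jaw": 0},
  {"delta_pos": [-4, 4, -6], "turn": 7, "jaw": 0},
  {"delta_pos": [-7, 7, -8.5], "turn": 11, "jaw": 0},
  {"delta_pos": [-10, 10, -10], "turn": 15, "jaw": 0},
  {"delta_pos": [-13, 13, -11], "turn": 19, "jaw": 0},
  {"delta_pos": [-16, 16, -11], "turn": 23, "jaw": 0},
  {"delta_pos": [-19, 19, -11], "turn": 26, "jaw": 0},
  {"delta_pos": [-21.5, 22, -11], "turn": 29, "jaw": 0},
], force=30)

```text
clock: 2.67
tool_pos: [0.2987, 0.3603, 0.3604]
eef_rot: [0.914, 0.405, 0.001, -0.0]
contact_force: [1.3, 1.0, 0.5]
opening: 1.001
```

```bash
python3 - <<'E'
from h import *
s=r.get_state();print(s["clock"],s["tool_pos"],np.degrees(yaw_of(s["eef_rot"])),s["q"],s["contact_force"])
print(delta([.41,.16,.36],np.radians(30)))
print(delta([.473,-.134,.25],.05))
E
```

```text
2.6667 [0.2987 0.3603 0.3604] 47.786649687617476 [-0.9314  0.3382 -0.0645  1.8607  0.0264  0.942  -0.1736] [1.2501 0.9649 0.4567]
(array([-7.36, 21.7 ,  0.04]), np.float64(17.79))
(array([-24.9 ,  46.12,  11.04]), np.float64(44.92))
```

Call:
send_rows([
  {"delta_pos": [-1.2, 3.6, 0], "turn": 4, "jaw": 0},
  {"delta_pos": [-2.5, 7.2, 0], "turn": 8, "jaw": 0},
  {"delta_pos": [-4, 10.8, 0], "turn": 12, "jaw": 0},
  {"delta_pos": [-5.5, 14.4, 0], "turn": 16, "jaw": 0},
  {"delta_pos": [-7, 18, 0], "turn": 20, "jaw": 0},
  {"delta_pos": [-8.7, 21.5, 0], "turn": 24, "jaw": 0},
  {"delta_pos": [-10.5, 25, 0], "turn": 28, "jaw": 0},
  {"delta_pos": [-12.5, 28.5, 0.5], "turn": 32, "jaw": 0},
])

```text
clock: 3.33
tool_pos: [0.427, 0.0768, 0.3555]
eef_rot: [0.991, 0.137, 0.001, -0.0]
contact_force: [-0.1, 0.6, -0.0]
opening: 1.0
```

```bash
python3 - <<'E'
from h import *
s=r.get_state();print(s["clock"],s["tool_pos"],np.degrees(yaw_of(s["eef_rot"])),s["q"],s["contact_force"])
print(delta([.473,-.134,.22],.05))
E
```

```text
3.3333 [0.427  0.0768 0.3555] 15.736143767668986 [-0.4103  0.2939  0.171   1.9623 -0.0642  0.8874  0.0685] [-0.1093  0.606  -0.0474]
(array([-1.29, 21.54, 13.55]), np.float64(12.87))
```

Call:
send_rows([
  {"delta_pos": [-0.2, 3.5, 1], "turn": 3, "jaw": 0},
  {"delta_pos": [-0.4, 7, 3], "turn": 6, "jaw": 0},
  {"delta_pos": [-0.6, 10.5, 5.5], "turn": 9, "jaw": 0},
  {"delta_pos": [-0.8, 14, 8], "turn": 12, "jaw": 0},
  {"delta_pos": [-1.1, 17.5, 10.5], "turn": 12.9, "jaw": 0},
  {"delta_pos": [-1.3, 20.5, 12.5], "turn": 12.9, "jaw": 0},
  {"delta_pos": [-1.3, 21.5, 13.5], "turn": 12.9, "jaw": 0},
  {"delta_pos": [-1.3, 21.5, 13.5], "turn": 12.9, "jaw": 0},
])

```text
clock: 4.0
tool_pos: [0.4714, -0.135, 0.2177]
eef_rot: [1.0, 0.023, -0.002, 0.0]
contact_force: [-0.0, 1.0, 0.7]
opening: 1.0
```

```bash
python3 - <<'E'
from ov import *
s=r.get_state();print(s["clock"],s["tool_pos"],np.degrees(yaw_of(s["eef_rot"])),s["q"],s["contact_force"])
print(delta([.473,-.134,.151],.05))
draw("side",eye(.473,-.134,.159,.05),(195,155,345,265),5,"pics/g1s.png")
draw("top",eye(.473,-.134,.159,.05),(245,180,375,275),6,"pics/g1t.png")
E
```

```text
4.0 [ 0.4714 -0.135   0.2177] 2.679975565868919 [ 0.0693  0.5747  0.1807  2.0083 -0.1775  0.5763  0.4178] [-0.0241  0.9848  0.6555]
(array([ 0.17, -0.09,  6.67]), np.float64(-0.18))
```

View pics/g1s.png

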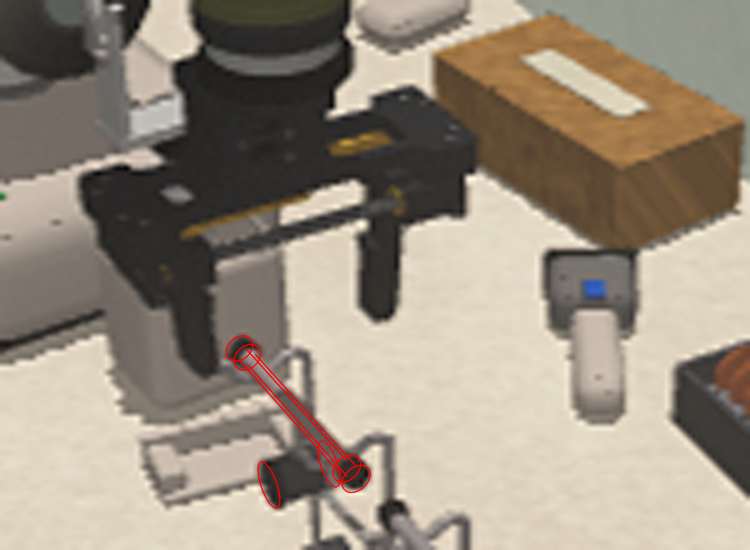

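View pics/g1t.png

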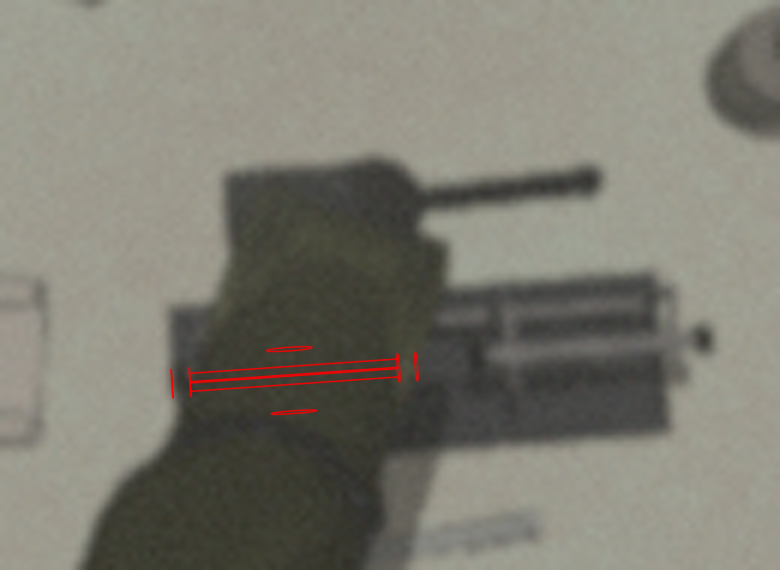

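Call:
send_rows([
  {"delta_pos": [0.1, -0.1, 2.5], "turn": 0, "jaw": 0},
  {"delta_pos": [0.2, -0.1, 5], "turn": 0, "jaw": 0},
  {"delta_pos": [0.2, -0.1, 6.5], "turn": 0, "jaw": 0},
  {"delta_pos": [0.2, -0.1, 6.7], "turn": 0, "jaw": 0},
  {"delta_pos": [0.2, -0.1, 6.7], "turn": 0, "jaw": 0.5},
  {"delta_pos": [0.2, -0.1, 6.7], "turn": 0, "jaw": 0.8},
  {"delta_pos": [0.2, -0.1, 6.7], "turn": 0, "jaw": 1},
  {"delta_pos": [0.2, -0.1, 6.7], "turn": 0, "jaw": 1},
])

```text
clock: 4.77
tool_pos: [0.475, -0.1308, 0.1538]
eef_rot: [1.0, 0.026, 0.001, 0.0]
contact_force: [-0.2, 0.2, 0.1]
opening: 0.718
```

Call:
send_rows([
  {"delta_pos": [0, 0, 0], "turn": 0, "jaw": 1},
  {"delta_pos": [0, 0, 0], "turn": 0, "jaw": 1},
  {"delta_pos": [0, 0, 0], "turn": 0, "jaw": 1},
])

```text
clock: 5.02
tool_pos: [0.4743, -0.131, 0.1529]
eef_rot: [1.0, 0.026, 0.0, 0.0]
contact_force: [-0.7, 0.6, 0.5]
opening: 0.497
```

```bash
python3 - <<'E'
from ov import *
s=r.get_state();print(s["clock"],s["tool_pos"],np.degrees(yaw_of(s["eef_rot"])),s["opening"]*88,s["contact_force"])
draw("side",[],(195,155,345,265),5,"pics/g2s.png")
E
```

```text
5.0167 [ 0.4743 -0.131   0.1529] 2.985535084404609 43.76625099408539 [-0.6699  0.5598  0.5057]
```

View pics/g2s.png

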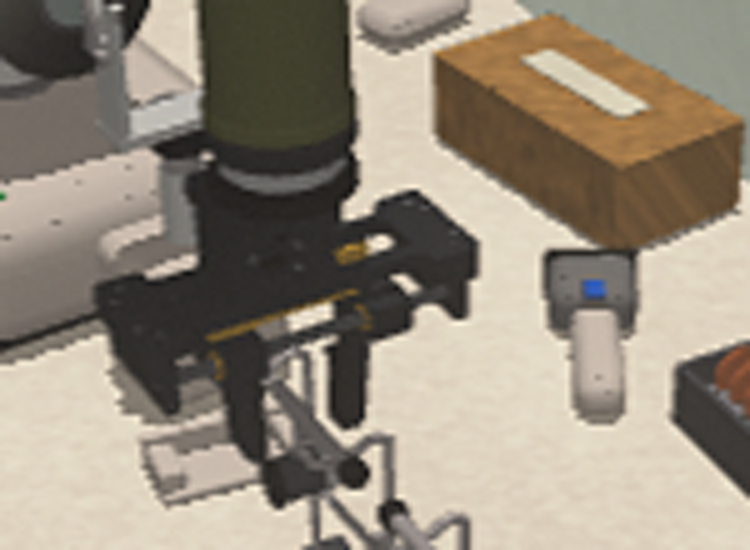

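Call:
send_rows([
  {"delta_pos": [0, 0, 0.1], "turn": 0, "jaw": 1},
  {"delta_pos": [0, 0, 0.1], "turn": 0, "jaw": 1},
  {"delta_pos": [0, 0, 0.1], "turn": 0, "jaw": 1},
  {"delta_pos": [0, 0, 0.1], "turn": 0, "jaw": 1},
  {"delta_pos": [0, 0, 0.1], "turn": 0, "jaw": 1},
  {"delta_pos": [0, 0, 0.1], "turn": 0, "jaw": 1},
  {"delta_pos": [0, 0, 0.1], "turn": 0, "jaw": 1},
  {"delta_pos": [0, 0, 0.1], "turn": 0, "jaw": 1},
], force=30)

```text
clock: 5.73
tool_pos: [0.4739, -0.131, 0.1516]
eef_rot: [1.0, 0.026, -0.0, -0.0]
contact_force: [-0.0, 0.0, 1.2]
opening: 0.098
```

```bash
python3 - <<'E'
from ov import *
s=r.get_state();print(s["clock"],s["tool_pos"],np.degrees(yaw_of(s["eef_rot"])),s["opening"]*88,s["contact_force"])
draw("side",[],(195,155,345,265),5,"pics/g3s.png")
E
```

```text
5.7333 [ 0.4739 -0.131   0.1516] 2.9853067348378195 8.61753188691354 [-0.0359  0.0357  1.1942]
```

View pics/g3s.png

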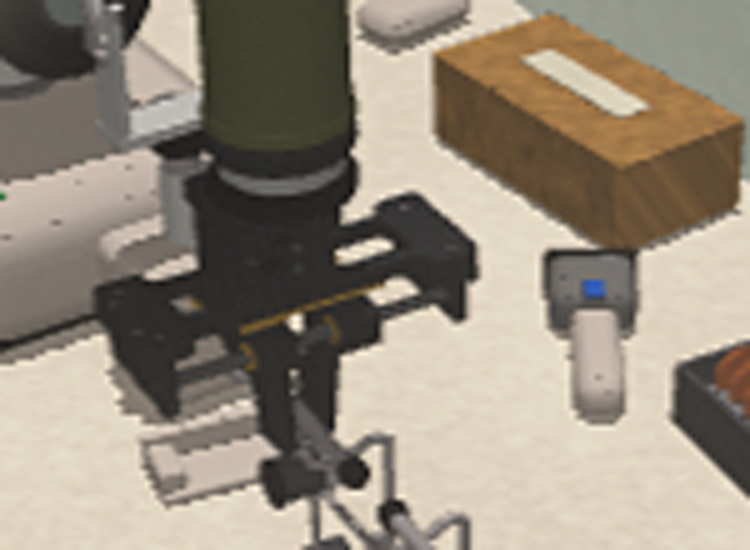

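Call:
send_rows([
  {"delta_pos": [0, 0, -1], "turn": 0, "jaw": 1},
  {"delta_pos": [0, 0, -2.5], "turn": 0, "jaw": 1},
  {"delta_pos": [0, 0, -4.5], "turn": 0, "jaw": 1},
  {"delta_pos": [0, 0, -7], "turn": 0, "jaw": 1},
  {"delta_pos": [0, 0, -9.5], "turn": 0, "jaw": 1},
  {"delta_pos": [0, 0, -12], "turn": 0, "jaw": 1},
  {"delta_pos": [0, 0, -14], "turn": 0, "jaw": 1},
  {"delta_pos": [0, 0, -15], "turn": 0, "jaw": 1},
])

```text
clock: 6.45
tool_pos: [0.4753, -0.1313, 0.304]
eef_rot: [1.0, 0.026, 0.002, 0.0]
contact_force: [0.5, 0.4, -1.8]
opening: 0.093
```

```bash
python3 - <<'E'
from ov import *
s=r.get_state();p=s["tool_pos"];print(s["clock"],p,np.degrees(yaw_of(s["eef_rot"])),s["opening"]*88,s["contact_force"])
draw("side",eye(p[0],p[1]-.003,p[2]+.008,.05),(205,115,325,225),5,"pics/g4s.png")
E
```

```text
6.45 [ 0.4753 -0.1313  0.304 ] 2.9918748733498064 8.223001236405901 [ 0.5256  0.4038 -1.7982]
```

View pics/g4s.png

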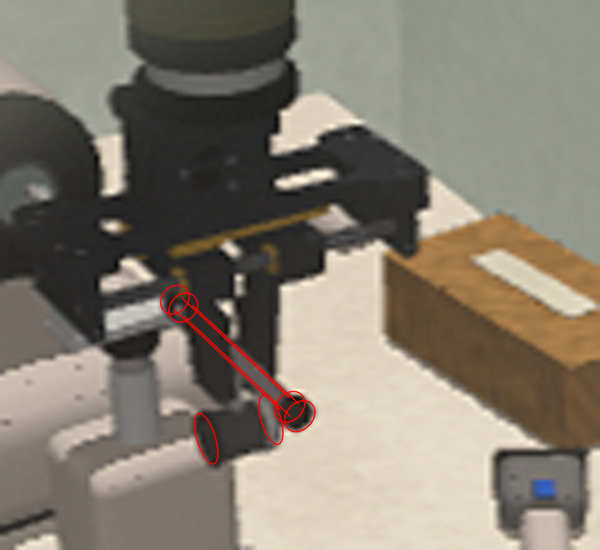

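```bash
python3 - <<'E'
from ov import *
print(delta([.518,.149,.37],np.pi/2+.095))
E
```

```text
(array([  5.67, -27.79,  -6.53]), np.float64(-92.46))
```

Call:
send_rows([
  {"delta_pos": [0.2, -0.7, -1.5], "turn": -4, "jaw": 1},
  {"delta_pos": [0.5, -2, -3], "turn": -10, "jaw": 1},
  {"delta_pos": [0.8, -4, -4.5], "turn": -16, "jaw": 1},
  {"delta_pos": [1.2, -6, -5.5], "turn": -22, "jaw": 1},
  {"delta_pos": [1.6, -8, -6.5], "turn": -28, "jaw": 1},
  {"delta_pos": [2, -10, -6.5], "turn": -34, "jaw": 1},
  {"delta_pos": [2.4, -12, -6.5], "turn": -40, "jaw": 1},
  {"delta_pos": [2.8, -14, -6.5], "turn": -46, "jaw": 1},
])

```text
clock: 7.17
tool_pos: [0.4946, 0.0113, 0.3659]
eef_rot: [0.909, 0.417, -0.0, -0.0]
contact_force: [-0.6, 0.2, -1.0]
opening: 0.098
```

```bash
python3 - <<'E'
from ov import *
s=r.get_state();p=s["tool_pos"];print(s["clock"],p,np.degrees(yaw_of(s["eef_rot"])),s["q"],s["opening"]*88,s["contact_force"])
print(delta([.518,.149,.37],np.pi/2+.095))
E
```

```text
7.1667 [0.4946 0.0113 0.3659] 49.29574311248028 [-0.1206  0.3733  0.0068  1.7832 -0.0033  0.9859  0.748 ] 8.629817473935196 [-0.57    0.2041 -0.9693]
(array([11.96, -7.2 , -0.41]), np.float64(-46.15))
```

Call:
send_rows([
  {"delta_pos": [1.7, -1, 0], "turn": -6, "jaw": 1},
  {"delta_pos": [3.4, -2, 0], "turn": -12, "jaw": 1},
  {"delta_pos": [5.1, -3, 0], "turn": -18, "jaw": 1},
  {"delta_pos": [6.8, -4, -0.2], "turn": -24, "jaw": 1},
  {"delta_pos": [8.5, -5.1, -0.4], "turn": -30, "jaw": 1},
  {"delta_pos": [10.2, -6.2, -0.4], "turn": -36, "jaw": 1},
  {"delta_pos": [11.4, -7, -0.4], "turn": -42, "jaw": 1},
  {"delta_pos": [12, -7.2, -0.4], "turn": -46.1, "jaw": 1},
])

```text
clock: 7.83
tool_pos: [0.5186, 0.1512, 0.3695]
eef_rot: [0.672, 0.741, 0.0, -0.001]
contact_force: [-0.2, 0.3, -0.6]
opening: 0.096
```

Call:
send_rows([
  {"delta_pos": [0, 0, 0], "turn": 0, "jaw": 1},
  {"delta_pos": [0, 0, 0], "turn": 0, "jaw": 1},
])

```text
clock: 8.0
tool_pos: [0.5189, 0.1478, 0.3696]
eef_rot: [0.676, 0.737, -0.001, -0.0]
contact_force: [0.2, -0.7, -0.9]
opening: 0.094
```

```bash
python3 - <<'E'
from ov import *
s=r.get_state();p=s["tool_pos"];y=yaw_of(s["eef_rot"]);print(s["clock"],p,np.degrees(y),s["opening"]*88,s["contact_force"])
print(delta([.518,.149,.36],np.pi/2+.095))
E=frame(p[0],p[1],y,[0,-.003,0])[0];print(E)
L=eye(E[0],E[1],p[2]+.008,y)
draw("side",L,(200,75,300,205),4.6,"pics/p1s.png")
draw("top",L,(150,180,260,260),6,"pics/p1t.png")
E
```

```text
8.0 [0.5189 0.1478 0.3696] 94.99467646732383 8.301918549499725 [ 0.1911 -0.6571 -0.8569]
(array([ 0.13, -0.08,  0.96]), np.float64(-0.45))
[0.5219 0.1481 0.    ]
```

View pics/p1s.png

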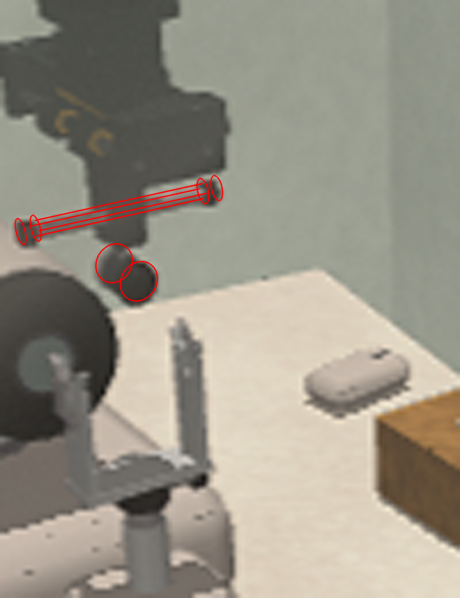

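View pics/p1t.png

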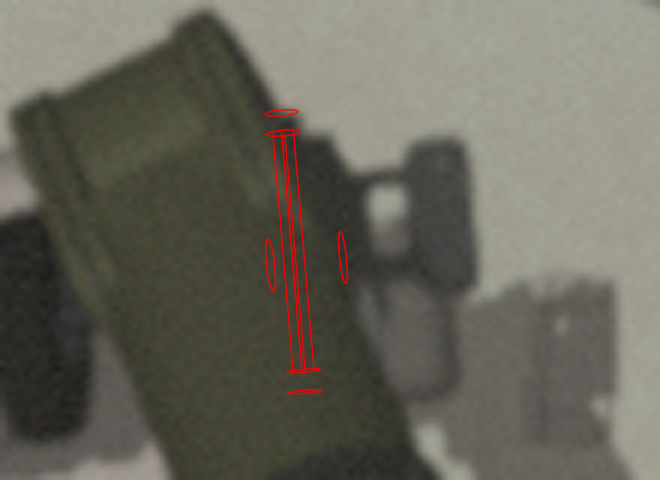

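Call:
send_rows([
  {"delta_pos": [0.1, -0.1, 1], "turn": -0.4, "jaw": 1},
  {"delta_pos": [0.1, -0.1, 2.5], "turn": -0.4, "jaw": 1},
  {"delta_pos": [0.1, -0.1, 4.5], "turn": -0.4, "jaw": 1},
  {"delta_pos": [0.1, -0.1, 6], "turn": -0.4, "jaw": 1},
  {"delta_pos": [0.1, -0.1, 7], "turn": -0.4, "jaw": 1},
  {"delta_pos": [0.1, -0.1, 7.2], "turn": -0.4, "jaw": 1},
  {"delta_pos": [0.1, -0.1, 7.2], "turn": -0.4, "jaw": 1},
  {"delta_pos": [0.1, -0.1, 7.2], "turn": -0.4, "jaw": 1},
])

```text
clock: 8.77
tool_pos: [0.5185, 0.1486, 0.2991]
eef_rot: [0.673, 0.74, 0.0, 0.0]
contact_force: [1.0, -0.1, -1.1]
opening: 0.094
```

```bash
python3 - <<'E'
from ov import *
s=r.get_state();p=s["tool_pos"];y=yaw_of(s["eef_rot"]);print(s["clock"],p,np.degrees(y),s["opening"]*88,s["contact_force"])
E=frame(p[0],p[1],y,[0,-.003,0])[0];print(E)
L=eye(E[0],E[1],p[2]+.008,y)
draw("side",[],(200,110,275,185),8,"pics/p2s.png")
L+=segs(.521,.149,np.pi/2+.095)[3:]
draw("side",L,(200,110,275,185),8,"pics/p2so.png")
E
```

```text
8.7667 [0.5185 0.1486 0.2991] 95.4165201292628 8.28381906163496 [ 0.9644 -0.0692 -1.0548]
[0.5215 0.1489 0.    ]
```

View pics/p2s.png

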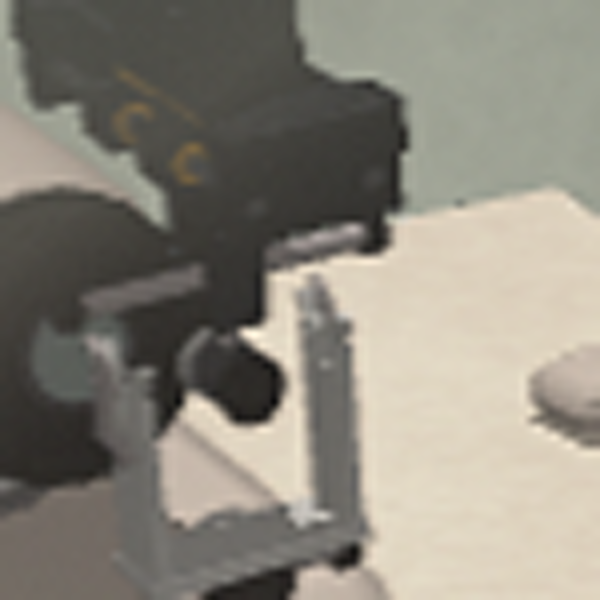

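View pics/p2so.png

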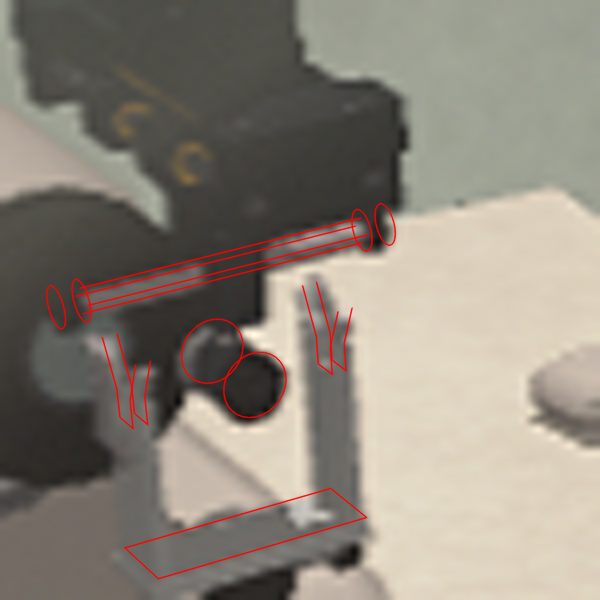

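Call:
send_rows([
  {"delta_pos": [0, 0, 0.7], "turn": 0, "jaw": 1},
  {"delta_pos": [0, 0, 1.4], "turn": 0, "jaw": 1},
  {"delta_pos": [0, 0, 2], "turn": 0, "jaw": 1},
  {"delta_pos": [0, 0, 2.5], "turn": 0, "jaw": 1},
  {"delta_pos": [0, 0, 2.7], "turn": 0, "jaw": 1},
  {"delta_pos": [0, 0, 2.7], "turn": 0, "jaw": 1},
], force=40)

```text
clock: 9.37
tool_pos: [0.5178, 0.1488, 0.2708]
eef_rot: [0.672, 0.74, -0.001, -0.0]
contact_force: [-0.6, 0.4, -1.8]
opening: 0.093
```

```bash
python3 - <<'E'
from ov import *
s=r.get_state();p=s["tool_pos"];y=yaw_of(s["eef_rot"]);print(s["clock"],p,np.degrees(y),s["opening"]*88,s["contact_force"],s["moment"])
draw("side",[],(200,110,275,185),8,"pics/p3s.png")
E
```

```text
9.3667 [0.5178 0.1488 0.2708] 95.49831752167829 8.16681045330871 [-0.59    0.4227 -1.8279] [ 0.0427 -0.01   -0.0126]
```

View pics/p3s.png

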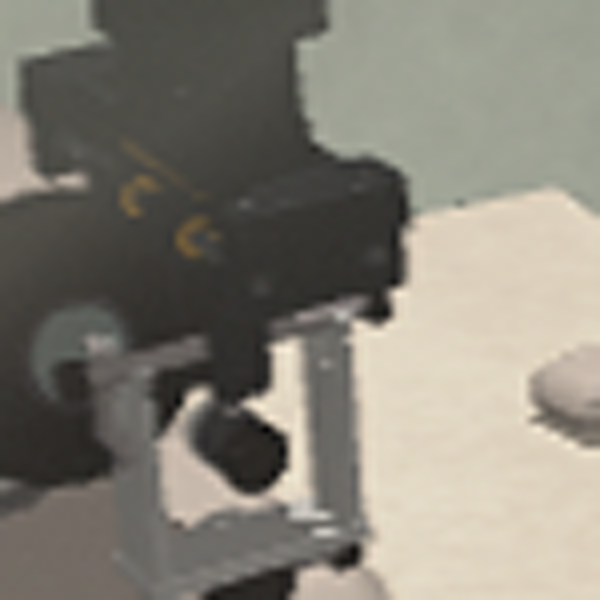

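Call:
send_rows([
  {"delta_pos": [0, 0, 0.3], "turn": 0, "jaw": 1},
  {"delta_pos": [0, 0, 0.6], "turn": 0, "jaw": 1},
  {"delta_pos": [0, 0, 0.8], "turn": 0, "jaw": 1},
  {"delta_pos": [0, 0, 1], "turn": 0, "jaw": 1},
], force=50)

```text
clock: 9.75
tool_pos: [0.5191, 0.1492, 0.2639]
eef_rot: [0.673, 0.74, 0.001, 0.001]
contact_force: [-4.0, -0.3, 17.2]
opening: 0.09
```

```bash
python3 - <<'E'
from ov import *
s=r.get_state();p=s["tool_pos"];y=yaw_of(s["eef_rot"]);print(s["clock"],p,np.degrees(y),s["opening"]*88,s["contact_force"],s["moment"])
E
```

```text
9.75 [0.5191 0.1492 0.2639] 95.4747985252946 7.929357846301228 [-3.9521 -0.3473 17.1789] [-0.1975  0.7552  0.0114]
```

```bash
python3 - <<'E'
from ov import *
s=r.get_state();p=s["tool_pos"];y=yaw_of(s["eef_rot"])
print(s["contact_force"],s["moment"],p)
draw("side",[],(200,125,260,185),10,"pics/p4s.png")
E=frame(p[0],p[1],y,[0,-.003,0])[0]
draw("side",eye(E[0],E[1],p[2]+.008,y)+segs(.521,.149,np.pi/2+.095)[3:],(200,125,260,185),10,"pics/p4so.png")
E
```

```text
[-3.9521 -0.3473 17.1789] [-0.1975  0.7552  0.0114] [0.5191 0.1492 0.2639]
```

View pics/p4s.png

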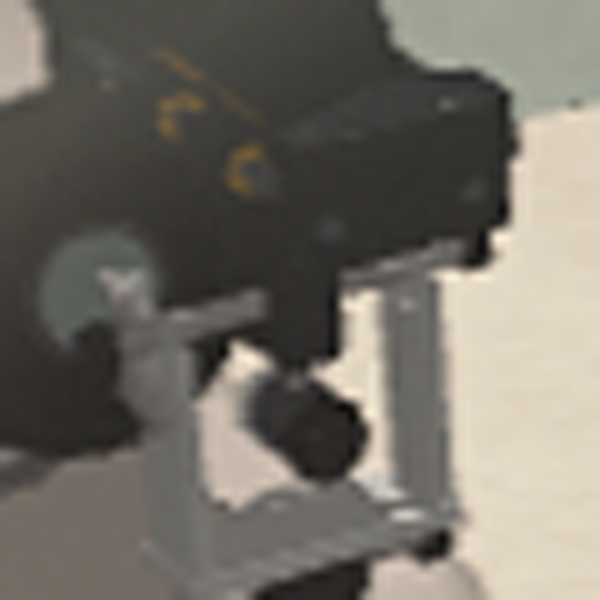

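View pics/p4so.png

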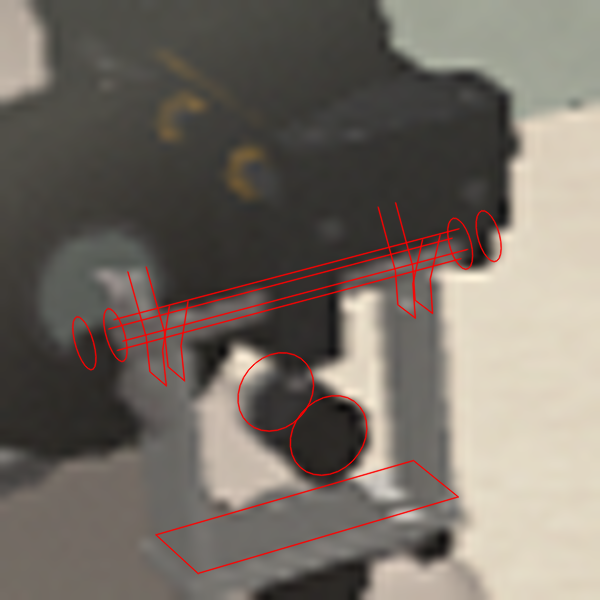

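Call:
send_rows([
  {"delta_pos": [0, 0, -0.5], "turn": 0, "jaw": 1},
  {"delta_pos": [0, 0, -1.2], "turn": 0, "jaw": 1},
  {"delta_pos": [0, 0, -1.8], "turn": 0, "jaw": 1},
  {"delta_pos": [0, 0, -2.2], "turn": 0, "jaw": 1},
  {"delta_pos": [0, 0, -2.2], "turn": 0, "jaw": 1},
])

```text
clock: 10.27
tool_pos: [0.5186, 0.1494, 0.2846]
eef_rot: [0.672, 0.74, 0.001, 0.0]
contact_force: [0.7, -0.2, -1.4]
opening: 0.09
```

```bash
python3 - <<'E'
from ov import *
s=r.get_state();p=s["tool_pos"];y=yaw_of(s["eef_rot"])
print(s["clock"],s["contact_force"],s["moment"],p,np.degrees(y))
draw("side",[],(200,120,260,180),10,"pics/p5s.png")
E=frame(p[0],p[1],y,[0,-.003,0])[0]
draw("side",eye(E[0],E[1],p[2]+.008,y),(200,120,260,180),10,"pics/p5so.png")
E
```

```text
10.2667 [ 0.6822 -0.215  -1.4185] [ 0.0264  0.0381 -0.0235] [0.5186 0.1494 0.2846] 95.49822077086525
```

View pics/p5s.png

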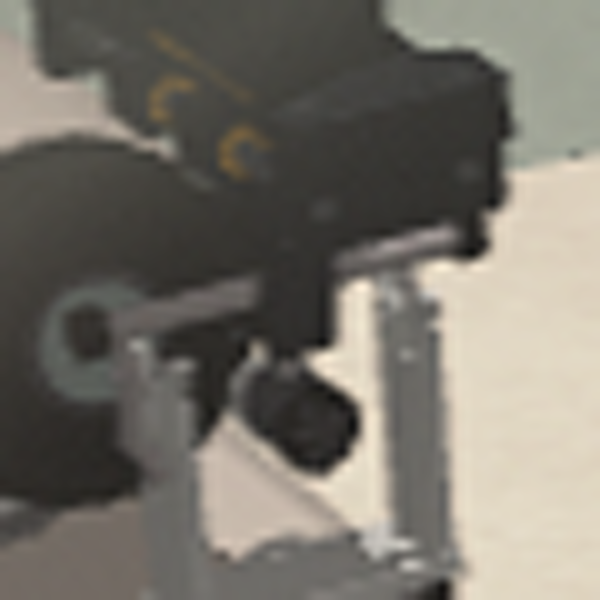

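View pics/p5so.png

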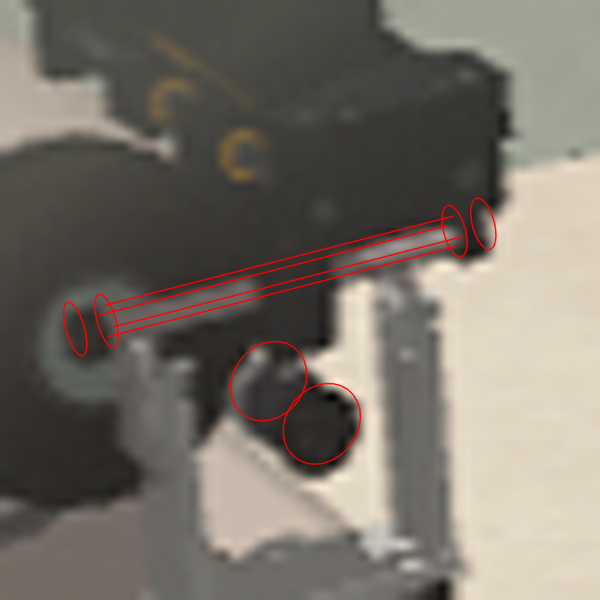

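```bash
python3 - <<'E'
from ov import *
print(delta([.5165,.149,.250],np.pi/2+.095))
E
```

```text
(array([ 0.01, -0.17,  3.37]), np.float64(0.05))
```

Call:
send_rows([
  {"delta_pos": [0, -0.2, 0.6], "turn": 0, "jaw": 1},
  {"delta_pos": [0, -0.2, 1.2], "turn": 0, "jaw": 1},
  {"delta_pos": [0, -0.2, 1.5], "turn": 0, "jaw": 1},
  {"delta_pos": [0, -0.2, 1.8], "turn": 0, "jaw": 1},
  {"delta_pos": [0, -0.2, 2.1], "turn": 0, "jaw": 1},
  {"delta_pos": [0, -0.2, 2.4], "turn": 0, "jaw": 1},
  {"delta_pos": [0, -0.2, 2.7], "turn": 0, "jaw": 1},
], force=60)

```text
clock: 10.95
tool_pos: [0.5168, 0.1495, 0.2574]
eef_rot: [0.672, 0.74, 0.001, 0.0]
contact_force: [-0.6, 1.3, 7.3]
opening: 0.081
```

```bash
python3 - <<'E'
from ov import *
s=r.get_state();p=s["tool_pos"];y=yaw_of(s["eef_rot"])
print(s["clock"],s["contact_force"],s["moment"],p,np.degrees(y),s["eef_rot"])
draw("side",[],(200,120,260,180),10,"pics/p6s.png")
E
```

```text
10.95 [-0.572   1.3122  7.3499] [ 0.1272 -0.1027 -0.023 ] [0.5168 0.1495 0.2574] 95.51526716645968 [0.6723 0.7403 0.0013 0.0004]
```

View pics/p6s.png

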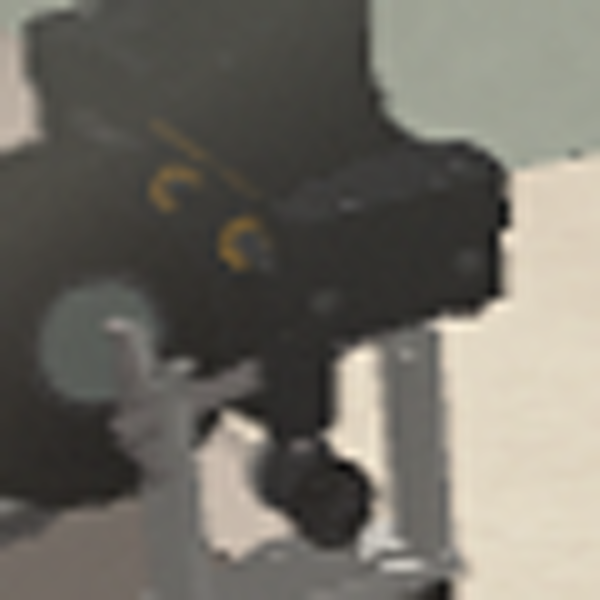

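Call:
send_rows([
  {"delta_pos": [0, 0, 0.2], "turn": 0, "jaw": 1},
  {"delta_pos": [0, 0, 0.4], "turn": 0, "jaw": 1},
  {"delta_pos": [0, 0, 0.5], "turn": 0, "jaw": 1},
  {"delta_pos": [0, 0, 0.6], "turn": 0, "jaw": 1},
])

```text
clock: 11.33
tool_pos: [0.5177, 0.15, 0.2519]
eef_rot: [0.672, 0.74, 0.002, 0.001]
contact_force: [1.0, 0.8, 10.2]
opening: 0.088
```

```bash
python3 - <<'E'
from ov import *
s=r.get_state();p=s["tool_pos"];y=yaw_of(s["eef_rot"])
print(s["clock"],s["contact_force"],s["moment"],p,np.degrees(y),s["opening"]*88)
draw("side",[],(200,120,260,180),10,"pics/p7s.png")
E
```

```text
11.3333 [ 0.9605  0.8152 10.1748] [0.1225 0.3244 0.06  ] [0.5177 0.15   0.2519] 95.51683390575994 7.708493766924044
```

View pics/p7s.png

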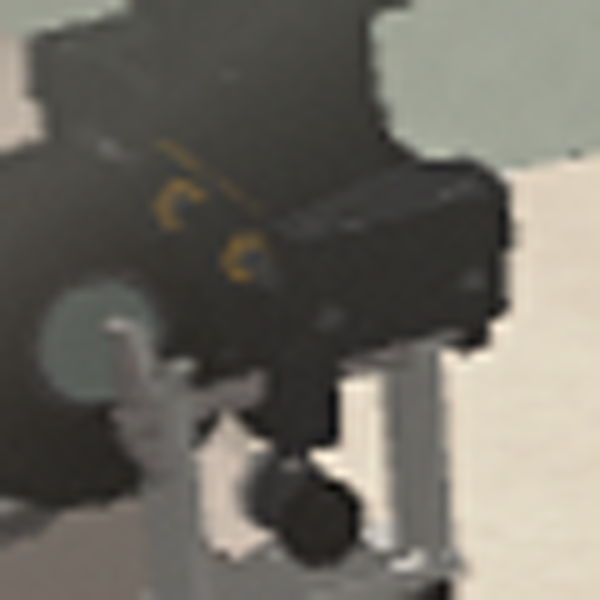

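Call:
send_rows([
  {"delta_pos": [0, -0.1, 0.2], "turn": 0, "jaw": 1},
  {"delta_pos": [0, -0.1, 0.4], "turn": 0, "jaw": 1},
  {"delta_pos": [0, -0.1, 0.4], "turn": 0, "jaw": 1},
])

```text
clock: 11.63
tool_pos: [0.518, 0.15, 0.2508]
eef_rot: [0.672, 0.74, 0.004, 0.002]
contact_force: [-4.2, -1.8, 29.8]
opening: 0.084
```

```bash
python3 - <<'E'
from ov import *
s=r.get_state();p=s["tool_pos"];y=yaw_of(s["eef_rot"])
print(s["clock"],s["contact_force"],s["moment"],p,np.degrees(y),s["opening"]*88,s["eef_rot"])
draw("side",[],(200,120,260,180),10,"pics/p8s.png")
draw("side",eye(.521,.149,.260,np.pi/2+.095),(200,120,260,180),10,"pics/p8so.png")
E
```

```text
11.6333 [-4.2079 -1.7688 29.8092] [-0.2956  0.9564  0.0632] [0.518  0.15   0.2508] 95.48246697450467 7.396255773279891 [0.6725 0.7401 0.0039 0.0021]
```

View pics/p8s.png

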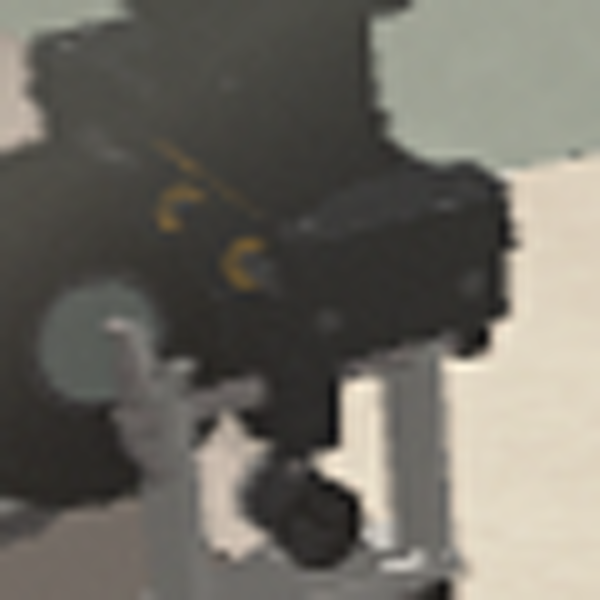

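View pics/p8so.png

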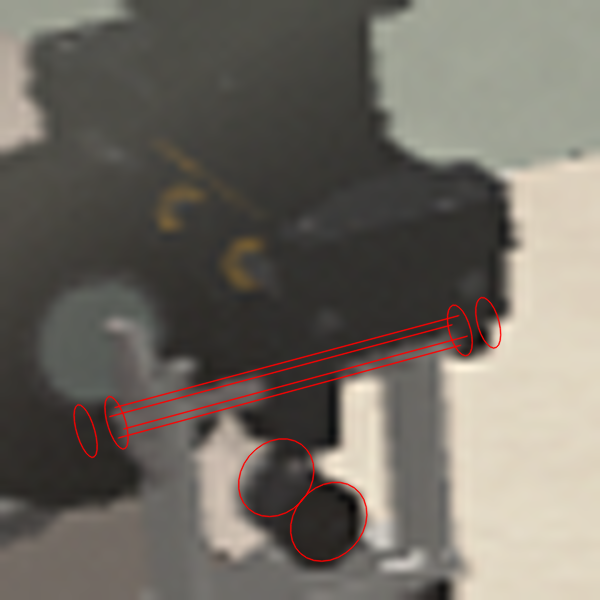

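Call:
send_rows([
  {"delta_pos": [0, 0, 0], "turn": 0, "jaw": 1},
  {"delta_pos": [0, 0.05, -0.3], "turn": 0, "jaw": 1},
  {"delta_pos": [0, 0.05, -0.4], "turn": 0, "jaw": 1},
  {"delta_pos": [0, 0.05, -0.4], "turn": 0, "jaw": 1},
])

```text
clock: 12.07
tool_pos: [0.5177, 0.1499, 0.2519]
eef_rot: [0.672, 0.74, 0.003, 0.001]
contact_force: [3.4, 1.4, 6.8]
opening: 0.085
```

```bash
python3 - <<'E'
from ov import *
s=r.get_state();p=s["tool_pos"];y=yaw_of(s["eef_rot"])
print(s["clock"],s["contact_force"],s["moment"],p,np.degrees(y),s["opening"]*88,s["eef_rot"])
E
```

```text
12.0667 [3.4214 1.4033 6.8414] [ 0.2608 -0.2161  0.0534] [0.5177 0.1499 0.2519] 95.50741734122207 7.481250465684164 [0.6723 0.7403 0.0026 0.001 ]
```

Open and retreat upward.

Call:
send_rows([
  {"delta_pos": [0, 0, -0.1], "turn": 0, "jaw": 0.8},
  {"delta_pos": [0, 0, -0.1], "turn": 0, "jaw": 0.6},
  {"delta_pos": [0, 0, -0.1], "turn": 0, "jaw": 0.5},
  {"delta_pos": [0, 0, -0.1], "turn": 0, "jaw": 0.5},
  {"delta_pos": [0, 0, -0.1], "turn": 0, "jaw": 0.5},
  {"delta_pos": [0, 0, -0.1], "turn": 0, "jaw": 0.5},
])

```text
clock: 12.57
tool_pos: [0.5154, 0.1486, 0.2513]
eef_rot: [0.672, 0.74, -0.0, -0.0]
contact_force: [0.7, 0.1, -0.0]
opening: 0.494
```

Call:
send_rows([
  {"delta_pos": [0, 0, -1], "turn": 0, "jaw": 0.5},
  {"delta_pos": [0, 0, -2.5], "turn": 0, "jaw": 0.5},
  {"delta_pos": [0, 0, -4.5], "turn": 0, "jaw": 0.5},
  {"delta_pos": [0, 0, -6.5], "turn": 0, "jaw": 0.5},
  {"delta_pos": [0, 0, -8.5], "turn": 0, "jaw": 0.5},
  {"delta_pos": [0, 0, -10], "turn": 0, "jaw": 0.5},
  {"delta_pos": [0, 0, -10], "turn": 0, "jaw": 0.5},
])

```text
clock: 13.15
tool_pos: [0.5171, 0.1494, 0.3544]
eef_rot: [0.672, 0.74, 0.003, 0.001]
contact_force: [0.4, -0.3, -0.3]
opening: 0.496
```

```bash
python3 - <<'E'
from ov import *
s=r.get_state();p=s["tool_pos"];y=yaw_of(s["eef_rot"])
print(s["clock"],s["contact_force"],s["moment"],p,np.degrees(y),s["opening"]*88,s["eef_rot"])
draw("side",[],(200,120,260,180),10,"pics/p9s.png")
draw("side",eye(.520,.149,.260,np.pi/2+.095)+segs(.520,.149,np.pi/2+.095)[3:],(200,120,260,180),10,"pics/p9so.png")
E
```

```text
13.15 [ 0.3624 -0.2726 -0.3353] [ 0.0157 -0.0604  0.0064] [0.5171 0.1494 0.3544] 95.47972360290477 43.68560487267983 [0.6725 0.7401 0.0027 0.0014]
```

View pics/p9s.png

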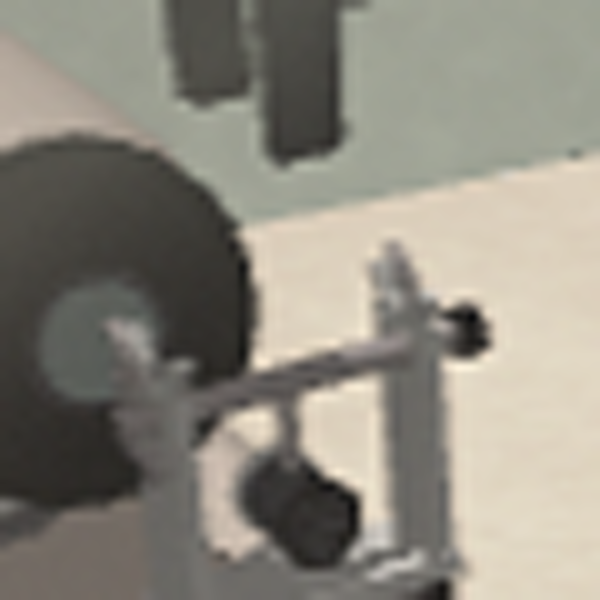

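View pics/p9so.png

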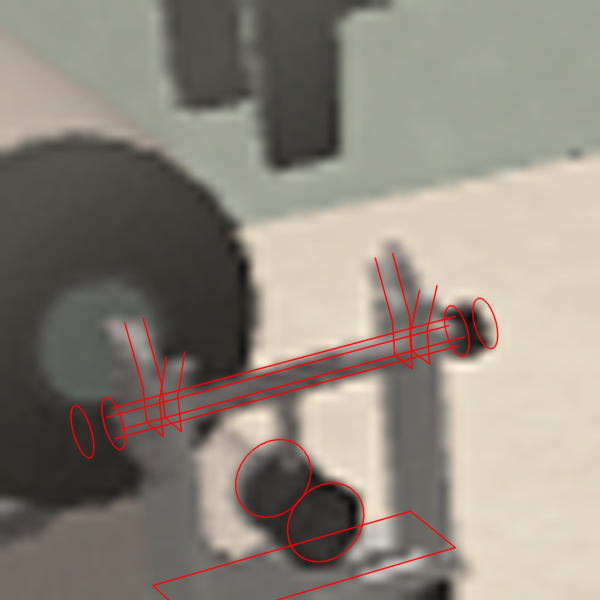

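Call:
send_rows([
  {"delta_pos": [0, -1, -2], "turn": 0, "jaw": 0.5},
  {"delta_pos": [1, -3, -4.5], "turn": 0, "jaw": 0.5},
  {"delta_pos": [3.5, -5.5, -6], "turn": 0, "jaw": 0.5},
  {"delta_pos": [6.5, -8, -6], "turn": 0, "jaw": 0.5},
  {"delta_pos": [9.5, -10.5, -6], "turn": 0, "jaw": 0.5},
  {"delta_pos": [12.5, -13, -6], "turn": 0, "jaw": 0.5},
  {"delta_pos": [15.5, -15.5, -6], "turn": 0, "jaw": 0.5},
  {"delta_pos": [17.5, -17, -6], "turn": 0, "jaw": 0.5},
])

```text
clock: 13.92
tool_pos: [0.3259, 0.3085, 0.4103]
eef_rot: [0.671, 0.742, -0.001, -0.001]
contact_force: [-0.4, 0.1, -0.5]
opening: 0.498
```

```bash
python3 - <<'E'
from ov import *
s=r.get_state();print(s["clock"],s["tool_pos"],s["contact_force"])
im=vision.snapshot("side");o=cv2.imread("pics/side0.png")
f=lambda a:cv2.resize(a[140:175,205:255],None,fx=8,fy=8,interpolation=cv2.INTER_CUBIC)
cv2.imwrite("pics/cmp.png",np.hstack([f(o),f(im)])[:600,:800])
draw("top",[],(160,190,260,260),7,"pics/q1t.png")
cv2.imwrite("pics/full.png",im)
E
```

```text
13.9167 [0.3259 0.3085 0.4103] [-0.3572  0.1484 -0.4702]
```

View pics/cmp.png

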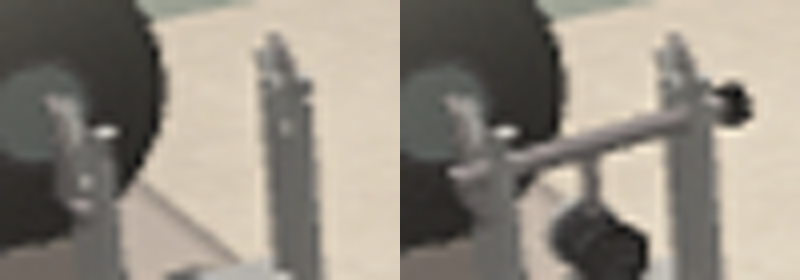

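View pics/q1t.png

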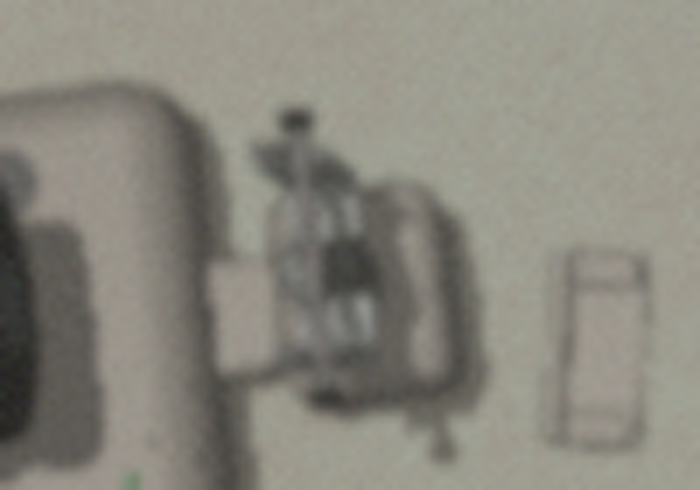

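View pics/full.png

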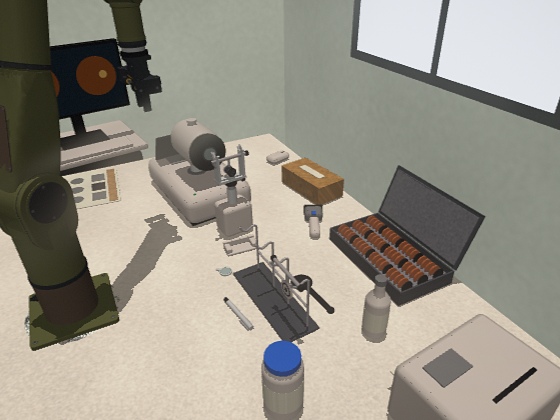

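```bash
python3 - <<'E'
from ov import *
def bar(zn,zf):
    x,y,w=.520,.149,np.pi/2+.095
    return [(frame(x,y,w,[[0,.068,zn+d],[0,-.068,zf+d]]),False) for d in(-.005,.005)]
draw("side",bar(.26,.26),(207,140,257,175),15,"pics/b1.png")
draw("side",bar(.265,.26),(207,140,257,175),15,"pics/b2.png")
draw("side",[],(207,140,257,175),15,"pics/b0.png")
t=nets.trace("side","test_eye")
print([(d["score"],np.round(np.array(d["location"])*[420,560])) for d in t])
print([(round(d["score"],2),np.round(np.array(d["location"])*[420,560])) for d in nets.boxes_of("side","target")])
E
```

```text
[(0.48, array([163., 228.]))]
[(0.59, array([276., 285.]))]
```

View pics/b0.png

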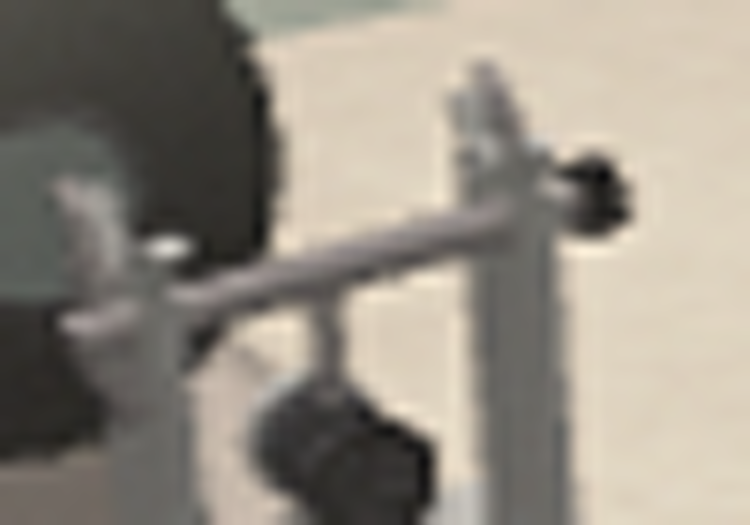

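View pics/b1.png

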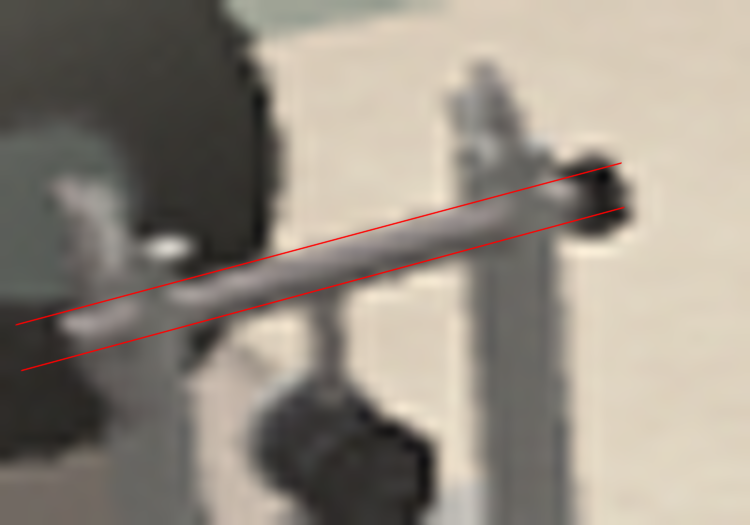

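View pics/b2.png

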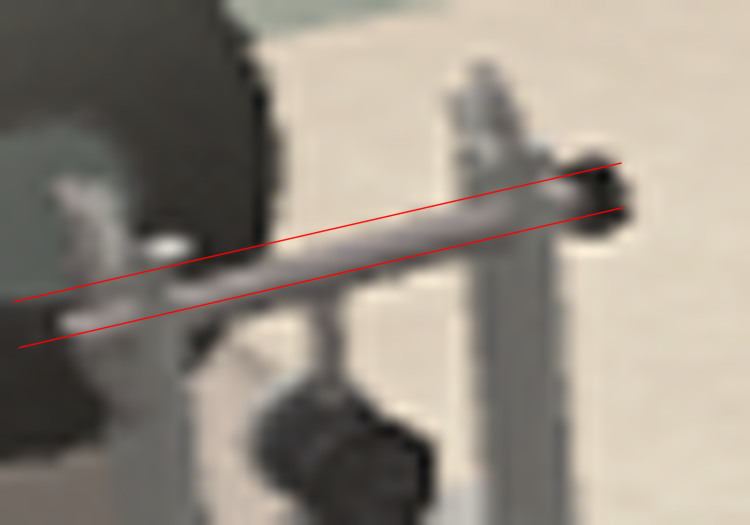

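```bash
python3 - <<'E'
from h import *
print(order.finish_job());s=r.get_state();print(s["clock"],s["contact_force"])
E
```

```text
the job is handed in; nothing more can be done
None
the job is handed in; nothing more can be done
```

I moved the test eye from its hooks to the chin-rest bracket, pressed it down past both jaws, released it and backed the arm away. I handed the job in at about 14 s, and no verdict was reported.

- **First push failed:** it met about 17 N with the bar still about 12 mm above the seat, probably a knob catching on a jaw. I backed off, shifted 2 mm along the bar and pushed again. That went down at 7–10 N to a hard stop of about 30 N, with the tool at the seat height.
- **Seating:** after release, the side picture shows the bar lying level in both forks within about 1 mm of the modelled seat. The barrel is hanging free between the arms. I turned the eye so that the lens faces the viewer.
- **Target and other things:** in the side picture the fixation target still hangs on its own hooks and the other things look undisturbed.
- **Not confirmed:** I could not see the jaw angles directly. The far jaw is hidden and the near one is blurred, so I take them as closed from the hard stop and the bar's height. I also could not see the near knob against the black shield, so the position along the bar rests on the far knob alone.

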